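Centre-mark a stone blank in a hand press

ROBOT

A 6-joint arm with a two-finger parallel gripper is mounted at the origin on the work surface. World frame = base frame: x ahead of the robot, y to its left, z up, the work surface at z = 0. Lengths are in m, angles in rad, forces in N, time in s.
With the tool pointing down it reaches from about 0.25 to 0.775 m from the base axis. Payload 8.9 kg.
Tool frame: the origin (TCP) lies at the very end of the fingers, on their centre line; the grasp point (between the pads) lies 19 mm behind it; z points along the fingers, x is the direction in which the jaws open and shut, and the axes are right-handed (so a half turn about z gives the same grasp; the last joint's range is limited). The gripper opens to 85 mm and grips with 20 to 120 N. Pads are 22 mm wide; open, the fingers measure 114 mm over their backs; the gripper's body (76 mm by 85 mm) begins 54 mm behind the grasp point. The pads swing forward as they close: fully open they stand 13 mm farther back than shut.
Start: joints at [1.147, 0.291, -0.153, 1.127, 0, 1.431], TCP at [0.148, 0.504, 0.231] pointing down, gripper open.
Joint ranges: [-2.52, 2.52], [-0.91, 1.74], [-1.3, 1.37], [-1.96, 2.02], [-1.52, 1.47], [-3.14, 3.14]. Speed limits (rad/s): [2.22, 2.22, 2.79, 3.14, 3.14, 3.14].

INTERFACE

Orientations are given as a unit quaternion [x, y, z, w].
In Python, from station import manip, imaging, workorder gives the robot as it stands. The module is installed in compiled form; this text tells all that it offers.
- The arm moves only by the shell command python3 -m jog 'ROWS' [FORCE]. ROWS is JSON, a list of rows, each a list of 5 numbers: the shift along the tool's x, y, z in cm, then the turn about the tool's z in degrees, then the closure, from 0 (fully open) to 1 (shut). In form: [[dx, dy, dz, spin, jaw], ...]. A call has 1 to 20 rows; each row shifts and turns the pose as measured when the row begins, along the tool's axes as they then stand; what a row does not reach is not made up. A row lasts 1/8 s, in which the tool goes at most 62.5 mm and 10.7 degrees, less where a joint would pass 70% of its speed; a pose out of reach is approached as far as the arm can. A call with a gripper value outside its range is refused whole. The fingers move at their own pace and stop on an object; FORCE is the grip in N (left out, the last holds). Time passes only in rows, so rows that do not move let the fingers close. It gives the time, the measured TCP pose, the force and the opening at its end, in the units of the state.
- manip.sense(): the state, without advancing time (a new reading comes with each control period).
- imaging.camera(name): name is "scene" or "top" or "wrist"; returns the picture (400x640x3 uint8, blue, green, red); there is no depth.
- imaging.calibration(name): a dict with "camera_matrix" (3x3 intrinsics, pixels), "pose" (4x4, takes a point from camera to world coordinates); the wrist camera has in their place "T_tool_cam" (4x4, takes a point from camera to tool coordinates, whose origin is the TCP and whose axes are the tool frame's). Camera axes: x right, y down, z forward; pixel columns grow to the right and rows downward; lengths in m; the calibration is good to about 2 mm. A picture is of the moment at which its call begins: read the wrist's pose just before it. calibration takes no time and is no camera call.
- workorder.sign_off(): hands the job in, once; it reports no verdict.
The state is a dict: "t": time; "qpos": joint angles; "dq": joint speeds; "effort": joint torques, N m; "tool_pos": TCP position; "tool_rot": TCP orientation; "force": force on the tool from outside, world axes, zero at the start; "ft_torque": the same for the moment, N m; "gripper_width": finger opening in m.
Only numpy, scipy, OpenCV 4.12 (cv2) and the standard library are available. Lean on these libraries where they do the work, as an engineer would, in place of code of your own. Each camera call takes 0.05 s, during which the arm holds its last target.

TASK

Take the rectangular stone block out of the wooden rack by its two ends, set it down flat on the bench or the rubber mat and let go, then take it again by its two long sides and set it flat on the pad of the press's pulled-out shuttle, between the two end stops. Push the shuttle fully home under the plunger, then press the plunger's round head down to its stop for a moment and let it spring back up. Leave the block seated in the closed press and do not disturb the round-topped stone in the rack or the pot of burrs.

Things in the scene. Friction and masses are not known exactly. Their poses are not given: they have to be found in the camera images.
- stone_mid (a point): Centre of the loose rectangular pale stone block, 66 mm long (x axis), 42 mm wide (y), 38 mm high (z), about 0.32 kg (may be 0.7 to 1.4 times that); its two ends are alike. It starts lying flat in one of the rack's two bays; the other bay holds a round-topped stone.
- rack: Fixed wooden rack, origin at the centre of its underside. Base 75 (x) by 135 (y) by 14 mm thick; three upright cheeks, each 50 mm long (x), 12 mm thick (y), at y = -59, 0 and +59 mm, rising to 54 mm above the bench. Bays between them are 47 mm wide, centred at y = -29.5 and +29.5 mm. The block lies in a bay on the base, long way along x: the cheeks cover its long sides up to beyond its top, its ends stick out free.
- mat: Fixed black rubber mat on the bench, 120 x 120 mm, 4 mm thick, origin at the centre of its underside: a clear place to set the block down.
- press: Fixed green hand press, origin on the bench under the plunger's axis. Its x axis is the way in which the shuttle is pushed home. Base 115 mm wide (y), from x = -200 to +110 mm, 10 mm thick, side rails up to 20 mm. Column at x = 65 to 115 mm; overhanging arm x = -30 to 115 mm, 60 mm wide, from 95 to 130 mm above the bench.
- nest (a point): Centre of the top of the shuttle's pad, on which the block is to lie; 28 mm above the bench, moves with the shuttle. x as the press's x, z up. Pad 72 (x) by 42 mm (y), 8 mm above the shuttle's deck. At both x ends of the pad stands an end stop 12 mm thick, 44 mm wide; stops rise 38 mm straight above the pad with 72 mm between them, then flare outwards up to 48 mm above the pad. Both y sides are open. The block lies with its long way along x, 3 mm free at each end.
- shuttle (a joint): Slide of the shuttle in m: 0 fully pulled out, 0.115 fully home at its stop with the nest under the plunger. It starts out or nearly so (0 to 0.02). It stays where it is left; about 3 N of friction.
- push_face (a point): Centre of the outer face of the shuttle's upright push plate, 95 mm before the nest's centre (along -x of the press), 37 mm above the bench. Plate 62 mm wide, 10 mm thick, its top 58 mm above the bench. Push here along the press's +x.
- head_top (a point): Centre of the top of the plunger's black mushroom head, 60 mm across, above the press's arm; 171 mm above the bench when up. It moves with the head.
- plunger (a joint): Travel of the plunger in m: 0 up (at rest), 0.022 down at its stop. Spring: about 2 N to start it, 7.5 N at the stop; it springs back when let go. At its stop the nose just reaches the top of a seated block.
- domed: Bystander: round-topped stone, 52 x 40 x 40 mm, in the other bay of the rack; origin under its centre. Leave it.
- burr_pot: Bystander: loose grey pot of burrs, 72 mm across, about 115 mm high with its burrs, origin under its centre; it stands between the press and the robot, at its right.
Not all that is in view belongs to the job. Leave any green or red look-alike of the part that bears stone_mid alone.

How it is judged:
By the outcome, as a careful person would: the job done as asked, in the order asked, and still so for the second after the job is handed in, with the robot touching nothing.
It also fails if it takes over 72 s, if anything falls off the work surface, if the arm or the gripper's body presses on something with over 40 N, if the wrist force passes 120 N, or if a joint passes its speed limit or range.

## Working session

There is one attempt and no reset: what is moved stays moved. The work goes in short steps, Python scripts to look and compute and a shell command to move; the robot and the scene stay as the last step left them, time stands still between calls to the robot, and variables do not carry over. Pictures are saved under pics/ and viewed, and the job is handed in when it is done.

```bash
mkdir -p pics; cat > h.py <<'E'
import numpy as np, cv2
from station import manip, imaging, workorder
from scipy.spatial.transform import Rotation as R
def save(n,im): cv2.imwrite(f'pics/{n}.png',im)
def cam(name):
    c=imaging.calibration(name)
    K=np.array(c['camera_matrix'])
    if 'pose' in c: T=np.array(c['pose'])
    else:
        s=manip.sense(); W=np.eye(4); W[:3,:3]=R.from_quat(s['tool_rot']).as_matrix(); W[:3,3]=s['tool_pos']
        T=W@np.array(c['T_tool_cam'])
    return K,T
def ray(KT,u,v):
    K,T=KT; d=T[:3,:3]@np.linalg.inv(K)@np.array([u,v,1.]); return T[:3,3],d
def onz(KT,u,v,z):
    o,d=ray(KT,u,v); return o+d*(z-o[2])/d[2]
def proj(KT,p):
    K,T=KT; q=K@(T[:3,:3].T@(np.array(p)-T[:3,3])); return q[:2]/q[2]
E
python3 - <<'E'
from h import *
s=manip.sense();print(s)
for n in ['scene','top','wrist']:
    K,T=cam(n);print(n,K.round(1).tolist(),T.round(3).tolist());save(n+'0',imaging.camera(n))
E
```

```text
{'t': 0.0, 'qpos': array([ 1.14670168e+00,  2.91270924e-01, -1.54123196e-01,  1.12667396e+00,
        1.83570782e-05,  1.43147611e+00]), 'dq': array([-0.00151148, -0.00041044,  0.00016527,  0.00054431, -0.00031694,
       -0.00038192]), 'effort': array([-1.61609674e-03, -5.37146401e+01,  3.31372619e+01,  1.59817573e-02,
       -7.56696431e-05,  9.16580859e-06]), 'tool_pos': array([0.1473184 , 0.5034648 , 0.23073832]), 'tool_rot': array([ 8.00293840e-01,  5.99607676e-01, -5.61335839e-04,  2.98874566e-04]), 'force': array([0.38195584, 0.37202578, 0.67482059]), 'ft_torque': array([-0.01247764, -0.00723822,  0.0129659 ]), 'gripper_width': 0.0854445766687309}
scene [[362.7, 0.0, 322.1], [0.0, 362.7, 202.3], [0.0, 0.0, 1.0]] [[0.101, 0.79, -0.605, 1.157], [0.995, -0.071, 0.073, 0.066], [0.015, -0.61, -0.793, 0.918], [0.0, 0.0, 0.0, 1.0]]
top [[498.0, 0.0, 329.7], [0.0, 498.0, 195.8], [0.0, 0.0, 1.0]] [[-0.006, -0.991, 0.137, 0.366], [-1.0, 0.006, -0.001, 0.168], [-0.0, -0.137, -0.991, 1.31], [0.0, 0.0, 0.0, 1.0]]
wrist [[280.6, 0.0, 321.7], [0.0, 280.6, 202.0], [0.0, 0.0, 1.0]] [[0.28, 0.914, 0.293, 0.073], [0.96, -0.267, -0.087, 0.527], [-0.001, 0.306, -0.952, 0.372], [0.0, 0.0, 0.0, 1.0]]
```

View pics/scene0.png

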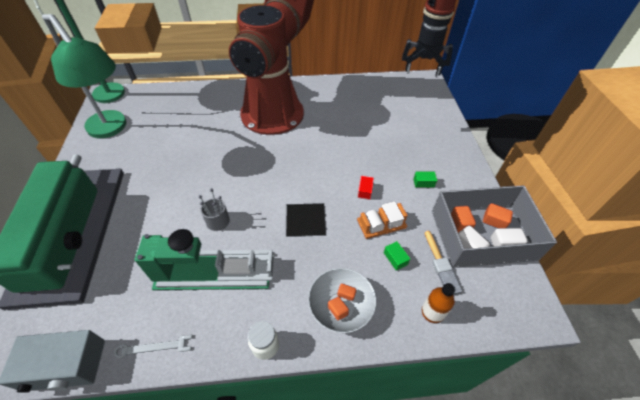

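View pics/top0.png

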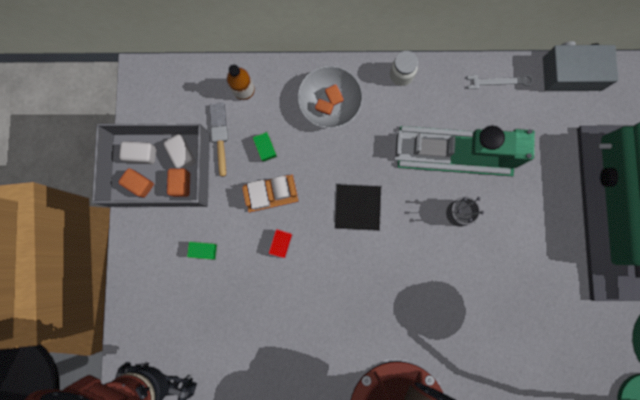

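View pics/wrist0.png

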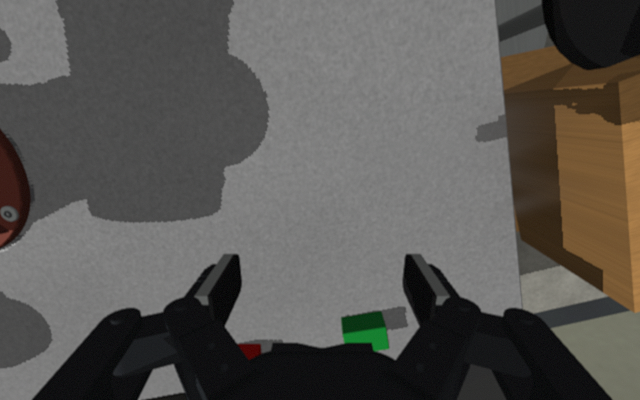

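Candidates in the top view are the pale stones in the rack at (258,194) and (281,187), the pale pieces in the grey box at (137,153) and (177,152), the green look-alikes at (264,147) and (202,250), and the red one at (281,244). The rack's left bay, (258,194), looks like the flat-topped block. I'll check that in a close crop.

```bash
python3 - <<'E'
from h import *
t=cv2.imread('pics/top0.png');s=cv2.imread('pics/scene0.png')
a=cv2.resize(t[165:220,230:310],None,fx=7,fy=7,interpolation=cv2.INTER_CUBIC)
b=cv2.resize(t[110:190,385:545],None,fx=5,fy=5,interpolation=cv2.INTER_CUBIC)
c=cv2.resize(s[190:245,345:425],None,fx=7,fy=7,interpolation=cv2.INTER_CUBIC)
save('c1',a);save('c2',b);save('c3',c)
E
```

```text
(no output)
```

View pics/c1.png

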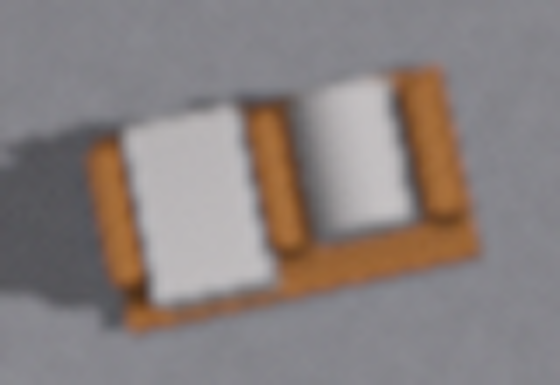

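View pics/c2.png

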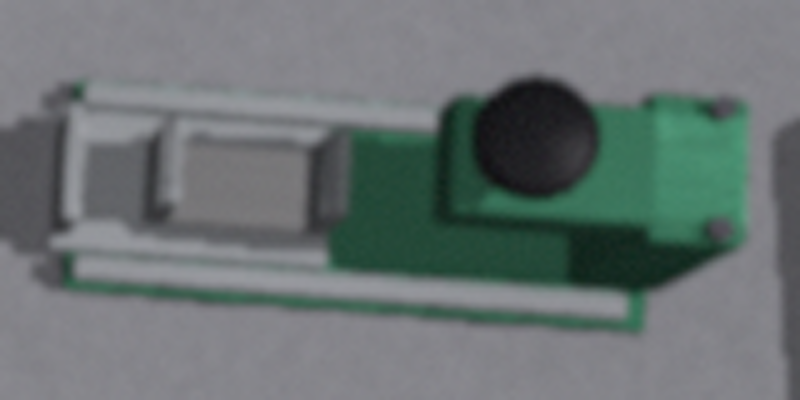

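View pics/c3.png

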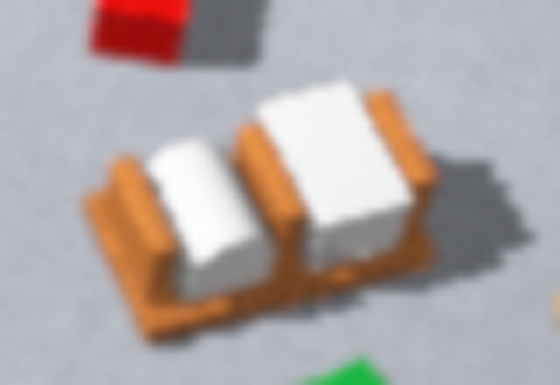

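The crops confirm it. The block with the flat top is at top (258,194), and the neighbour at (281,187) has the rounded top. The shuttle is pulled out, with its pad at about (433,147) and the black head at (492,137). Next I'll measure these.

```bash
python3 - <<'E'
from h import *
t=cv2.imread('pics/top0.png');s=cv2.imread('pics/scene0.png')
T=cam('top');S=cam('scene')
def mask(im,roi,f):
    m=np.zeros(im.shape[:2],np.uint8);x0,y0,x1,y1=roi
    sub=im[y0:y1,x0:x1]; m[y0:y1,x0:x1]=f(sub).astype(np.uint8)*255;return m
def big(m):
    c=max(cv2.findContours(m,0,cv2.CHAIN_APPROX_NONE)[0],key=cv2.contourArea);return c
# block top: bright pixels
for thr in(150,165):
  m=mask(t,(242,175,272,212),lambda a:(a.min(2)>thr)&(a.max(2).astype(int)-a.min(2)<25))
  c=big(m);P=np.array([onz(T,u,v,.052)[:2] for u,v in c[:,0]],np.float32)*1000
  print('block top',cv2.minAreaRect(P),cv2.minAreaRect(c))
m=mask(s,(380,198,412,232),lambda a:(a.min(2)>215));c=big(m)
P=np.array([onz(S,u,v,.052)[:2] for u,v in c[:,0]],np.float32)*1000;print('block scene',cv2.minAreaRect(P))
hsv=lambda a:cv2.cvtColor(a,cv2.COLOR_BGR2HSV)
m=mask(t,(235,165,305,220),lambda a:(hsv(a)[...,0]<20)&(hsv(a)[...,1]>110));c=big(m)
P=np.array([onz(T,u,v,.034)[:2] for u,v in c[:,0]],np.float32)*1000;print('rack',cv2.minAreaRect(P))
m=mask(t,(330,180,390,235),lambda a:a.max(2)<45);c=big(m)
P=np.array([onz(T,u,v,.004)[:2] for u,v in c[:,0]],np.float32)*1000;print('mat',cv2.minAreaRect(P))
m=mask(t,(470,115,515,160),lambda a:a.max(2)<60);c=big(m);e=cv2.minEnclosingCircle(c);print('head',e,onz(T,*e[0],.167))
m=mask(s,(160,225,200,256),lambda a:a.max(2)<60);c=big(m);e=cv2.minEnclosingCircle(c);print('head sc',e,onz(S,*e[0],.163))
print('pot',onz(T,463,211,.06))
for n,u,v,z in [('railend outer near',385+75/5,110+265/5,.02),('rail end2',385+635/5,110+300/5,.02),('raiLupL',385+85/5,110+90/5,.02),('railupR',385+440/5,110+118/5,.02),
 ('plate topL upper',385+72/5,110+105/5,.058),('plate low',385+72/5,110+215/5,.058),
 ('pad tl',385+182/5,110+135/5,.028),('pad tr',385+312/5,110+142/5,.028),('pad br',385+307/5,110+232/5,.028),('pad bl',385+170/5,110+215/5,.028)]: print(n,onz(T,u,v,z).round(4))
E
```

```text
block top ((545.6494750976562, 350.66717529296875), (65.64956665039062, 42.281280517578125), 12.419631004333496) ((257.61175537109375, 193.7529296875), (25.38086700439453, 16.703645706176758), 77.47119140625)
block top ((545.5086059570312, 351.00927734375), (62.387203216552734, 39.239479064941406), 11.096915245056152) ((257.4615478515625, 193.80770874023438), (24.122283935546875, 15.493175506591797), 78.69007110595703)
block scene ((547.7030029296875, 348.69793701171875), (65.14120483398438, 42.16627883911133), 11.68055248260498)
rack ((555.9586791992188, 292.8437805175781), (71.05072784423828, 72.97333526611328), 11.810577392578125)
mat ((515.8221435546875, 94.00071716308594), (113.90728759765625, 112.36872863769531), 86.77152252197266)
head ((491.0, 137.4545440673828), 12.800215721130371) [ 0.65975694 -0.21334861  0.167     ]
head sc ((181.0, 240.84616088867188), 12.333008766174316) [ 0.66698129 -0.21559496  0.163     ]
pot [ 0.49738136 -0.16891057  0.06      ]
railend outer near [ 0.6298 -0.0189  0.02  ]
rail end2 [ 0.6094 -0.3133  0.02  ]
raiLupL [ 0.7248 -0.0266  0.02  ]
railupR [ 0.7084 -0.215   0.02  ]
plate topL upper [ 0.7063 -0.0139  0.058 ]
plate low [ 0.6482 -0.0125  0.058 ]
pad tl [ 0.6978 -0.076   0.028 ]
pad tr [ 0.6936 -0.1445  0.028 ]
pad br [ 0.6452 -0.14    0.028 ]
pad bl [ 0.6547 -0.0683  0.028 ]
```

```bash
cat >> h.py <<'E'
def go(x,y,z,ang):
    s=manip.sense(); M=R.from_quat(s['tool_rot']).as_matrix(); d=M.T@(np.array([x,y,z])-s['tool_pos'])*100
    a=np.degrees(np.arctan2(M[1,0],M[0,0])); sp=(a-ang+90)%180-90
    print('pos',s['tool_pos'].round(4),'ang %.2f q6 %.2f tilt %.4f'%(a,s['qpos'][5],M[2,2]),'w %.4f'%s['gripper_width'],'F',s['force'].round(1),'t',round(s['t'],2))
    print('tool delta cm',d.round(2),'spin',round(sp,1))
E
python3 -c "
from h import *
go(.546,.350,.2,11.7)"; python3 -m jog '[[-0.4,4.7,0.3,0,0],[-0.4,4.7,0.3,0,0],[-0.4,4.7,0.3,0,0],[-0.4,4.7,0.3,0,0],[-0.4,4.7,0.3,0,0],[-0.4,4.7,0.3,0,0],[-0.4,4.7,0.3,0,0],[-0.4,4.7,0.3,0,0],[-0.4,4.7,0.3,0,0],[0,0,0,10,0],[0,0,0,10,0],[0,0,0,10,0],[0,0,0,10,0],[0,0,0,10,0],[0,0,0,10,0],[0,0,0,0,0]]'
python3 - <<'E'
from h import *
go(.546,.350,.2,11.7);KT=cam('wrist');im=imaging.camera('wrist')
np.savez('w1.npz',K=KT[0],T=KT[1])
save('w1',im);print(proj(KT,(.546,.35,.052)))
E
```

```text
pos [0.1474 0.5036 0.2309] ang 73.68 q6 1.43 tilt -1.0000 w 0.0851 F [-0.3  0.8  0.6] t 0.15
tool delta cm [-3.53 42.57  3.09] spin 62.0
t: 2.15
tool_pos: [0.5546, 0.3434, 0.1962]
tool_rot: [0.995, 0.104, -0.005, 0.002]
force: [-0.0, -0.5, -0.3]
gripper_width: 0.0856
pos [0.5546 0.3434 0.1962] ang 11.94 q6 1.81 tilt -1.0000 w 0.0856 F [-0.  -0.5 -0.3] t 2.15
tool delta cm [-0.7  -0.83 -0.37] spin 0.2
[315.35441593 182.54129245]
```

View pics/w1.png

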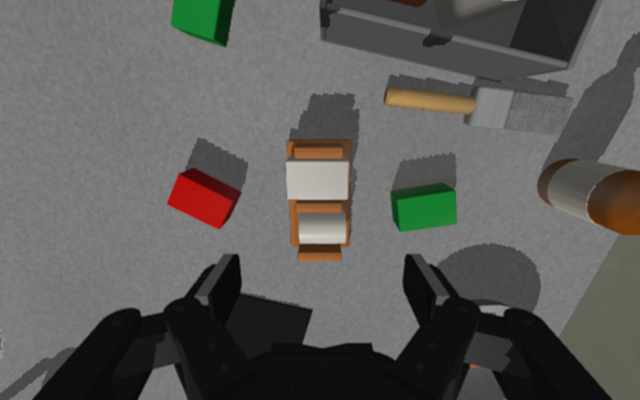

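The wrist view shows the block's flat top at about (318,180), between the cheeks, with the round-topped stone at (321,227). Red is at (203,199) and green at (424,208), both clear of the jaws.

```bash
python3 - <<'E'
from h import *
d=np.load('w1.npz');KT=(d['K'],d['T']);im=cv2.imread('pics/w1.png')
for thr in (150,170):
  m=np.zeros(im.shape[:2],np.uint8);a=im[150:204,275:360];m[150:204,275:360]=((a.min(2)>thr)&(a.max(2).astype(int)-a.min(2)<25))*255
  c=max(cv2.findContours(m,0,cv2.CHAIN_APPROX_NONE)[0],key=cv2.contourArea);print(cv2.boundingRect(c))
  P=np.array([onz(KT,u,v,.052)[:2] for u,v in c[:,0]],np.float32)*1000;print(cv2.minAreaRect(P))
E
```

```text
(286, 162, 62, 37)
((546.5891723632812, 352.4905700683594), (63.58781051635742, 38.528141021728516), 12.06931209564209)
(287, 163, 59, 36)
((546.440185546875, 351.973876953125), (60.989776611328125, 37.49885940551758), 12.146247863769531)
```

```bash
python3 -m jog '[[-0.6,-0.95,0,0,0],[0,0,4,0,0],[0,0,4,0,0],[0,0,2.5,0,0],[0,0,0,0,0]]'
python3 - <<'E'
from h import *
go(.5465,.3515,.017,12);KT=cam('wrist');save('w2',imaging.camera('wrist'))
E
```

```text
t: 2.82
tool_pos: [0.5437, 0.3538, 0.0892]
tool_rot: [0.994, 0.113, -0.004, 0.001]
force: [-0.2, 0.6, 0.3]
gripper_width: 0.0857
pos [0.5437 0.3538 0.0892] ang 12.94 q6 1.81 tilt -1.0000 w 0.0857 F [-0.2  0.6  0.3] t 2.83
tool delta cm [0.28 0.27 7.22] spin 0.9
```

View pics/w2.png

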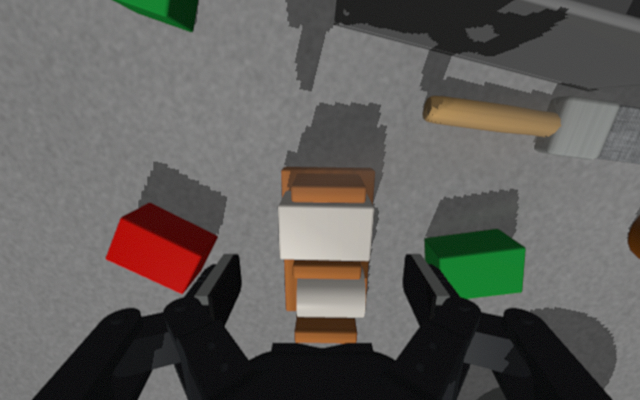

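```bash
python3 - <<'E'
from h import *
KT=cam('wrist');s=manip.sense();M=R.from_quat(s['tool_rot']).as_matrix()
for u,v,z in[(425,240,.03),(440,298,.0),(437,262,.03),(428,285,0),(217,236,.03),(207,275,0),(185,293,0)]: print(u,v,((M.T@(onz(KT,u,v,z)-[.5465,.3515,0]))*1000).round(0))
im=cv2.imread('pics/w2.png');m=np.zeros(im.shape[:2],np.uint8);a=im[190:270,265:390];m[190:270,265:390]=((a.min(2)>150)&(a.max(2).astype(int)-a.min(2)<25))*255
c=max(cv2.findContours(m,0,cv2.CHAIN_APPROX_NONE)[0],key=cv2.contourArea)
P=np.array([onz(KT,u,v,.052)[:2] for u,v in c[:,0]],np.float32)*1000;print(cv2.minAreaRect(P))
E
```

```text
425 240 [ 80.  14. -31.]
440 298 [114.  90.  -1.]
437 262 [ 92.  33. -31.]
428 285 [101.  76.  -1.]
217 236 [-83.  11. -29.]
207 275 [-110.   66.    1.]
185 293 [-134.   86.    1.]
((547.6917724609375, 352.8604431152344), (64.57028198242188, 39.61598205566406), 13.091046333312988)
```

```bash
python3 -m jog '[[0.3,0.2,1.5,0,0],[0,0,2,0,0],[0,0,1.8,0,0],[0,0,1.2,0,0],[0,0,0,0,0]]'
python3 - <<'E'
from h import *
go(.547,.352,.018,12.5)
E
```

```text
t: 3.5
tool_pos: [0.5513, 0.3546, 0.0268]
tool_rot: [0.993, 0.114, 0.001, -0.0]
force: [-0.7, -0.7, 0.4]
gripper_width: 0.0852
pos [0.5513 0.3546 0.0268] ang 13.08 q6 1.80 tilt -1.0000 w 0.0852 F [-0.7 -0.7  0.4] t 3.5
tool delta cm [-0.47  0.16  0.88] spin 0.6
```

```bash
python3 -m jog '[[-0.3,0.1,0.5,0.5,0],[0,0,0,0,0],[0,0,0.2,0,0],[0,0,0,0,0]]'
python3 - <<'E'
from h import *
go(.547,.352,.018,12.5);save('w3',imaging.camera('wrist'));save('t3',imaging.camera('top'))
E
```

```text
t: 4.0
tool_pos: [0.5496, 0.3534, 0.0214]
tool_rot: [0.994, 0.109, 0.002, -0.001]
force: [-0.3, 0.0, -0.4]
gripper_width: 0.0861
pos [0.5496 0.3534 0.0214] ang 12.55 q6 1.81 tilt -1.0000 w 0.0861 F [-0.3  0.  -0.4] t 4.0
tool delta cm [-0.29  0.08  0.33] spin 0.1
```

View pics/w3.png

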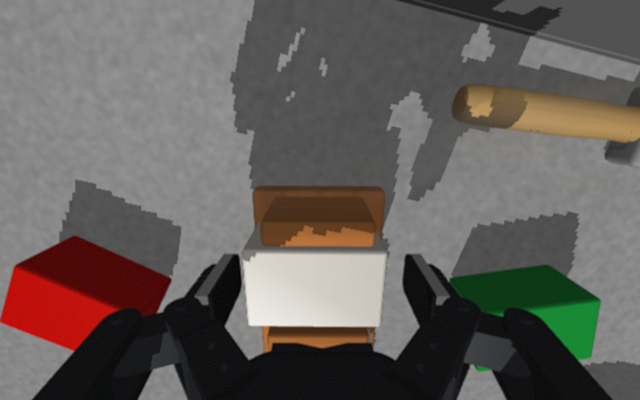

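```bash
python3 -m jog '[[-0.35,0.1,0.3,0,0],[0,0,0,0,0]]'
python3 - <<'E'
from h import *
go(.5465,.352,.018,12.5)
E
```

```text
t: 4.35
tool_pos: [0.5464, 0.3516, 0.0183]
tool_rot: [0.994, 0.109, 0.002, -0.001]
force: [-0.7, 0.3, 0.5]
gripper_width: 0.0852
pos [0.5464 0.3516 0.0183] ang 12.55 q6 1.81 tilt -1.0000 w 0.0852 F [-0.7  0.3  0.5] t 4.35
tool delta cm [ 0.02 -0.04  0.03] spin 0.1
```

```bash
python3 -m jog '[[0,0,0,0,0.2],[0,0,0,0,0.35],[0,0,0,0,0.5],[0,0,0,0,0.5],[0,0,0,0,0.5]]' 50
python3 - <<'E'
from h import *
go(.5465,.352,.018,12.5)
E
```

```text
t: 4.97
tool_pos: [0.5466, 0.3517, 0.0187]
tool_rot: [0.994, 0.109, 0.002, -0.001]
force: [-0.2, -0.3, 1.0]
gripper_width: 0.0651
pos [0.5466 0.3517 0.0187] ang 12.56 q6 1.81 tilt -1.0000 w 0.0651 F [-0.2 -0.3  1. ] t 4.97
tool delta cm [-0.   -0.03  0.07] spin 0.1
```

Gripped, with an opening of about 65–66 mm. Lifting straight up.

```bash
python3 -m jog '[[0,0,-0.7,0,0.6],[0,0,-1.5,0,0.6],[0,0,-2.5,0,0.6],[0,0,-3,0,0.6],[0,0,-3,0,0.6],[0,0,-1.5,0,0.6],[0,0,0,0,0.6]]'
python3 - <<'E'
from h import *
go(.516,.094,.14,85.7);save('w4',imaging.camera('wrist'))
E
```

```text
t: 5.85
tool_pos: [0.5452, 0.351, 0.1472]
tool_rot: [0.994, 0.109, 0.002, -0.001]
force: [-0.6, -1.0, -2.7]
gripper_width: 0.0657
pos [0.5452 0.351  0.1472] ang 12.56 q6 1.81 tilt -1.0000 w 0.0657 F [-0.6 -1.  -2.7] t 5.85
tool delta cm [-8.44 24.45  0.65] spin -73.1
```

View pics/w4.png

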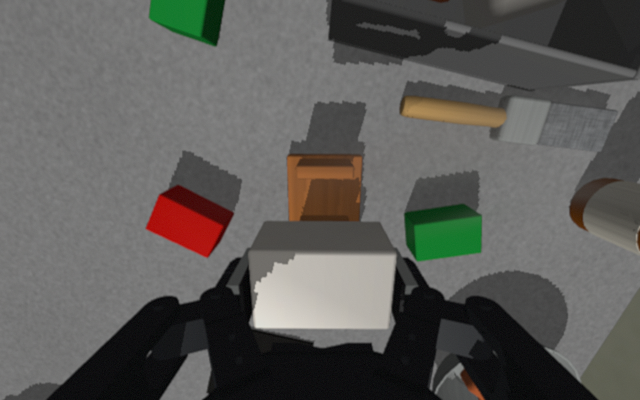

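```bash
python3 -m jog '[[-0.7,2,0,0,0.6],[-1.4,4,0,0,0.6],[-1.4,4,0,0,0.6],[-1.4,4,0,0,0.6],[-1.4,4,0,0,0.6],[-1.4,4,0,0,0.6],[0,0,0,-5,0.6],[0,0,0,-9,0.6],[0,0,0,-9,0.6],[0,0,0,-9,0.6],[0,0,0,-9,0.6],[0,0,0,-9,0.6],[0,0,0,-9,0.6],[0,0,0,-7,0.6],[0,0,0,-4,0.6],[0,0,0,0,0.6],[0,0,0,0,0.6]]'
python3 - <<'E'
from h import *
go(.516,.094,.05,85.7)
E
```

```text
t: 8.02
tool_pos: [0.5019, 0.1097, 0.1241]
tool_rot: [0.739, 0.674, -0.013, -0.01]
force: [1.0, -0.1, -3.8]
gripper_width: 0.0654
pos [0.5019 0.1097 0.1241] ang 84.71 q6 0.17 tilt -0.9995 w 0.0654 F [ 1.  -0.1 -3.8] t 8.03
tool delta cm [-1.39  1.78  7.36] spin -1.0
```

```bash
cat >> h.py <<'E'
def tilt():
    s=manip.sense();M=R.from_quat(s['tool_rot']).as_matrix();print('zaxis deg world xy',np.degrees(M[:2,2]).round(2),'q',s['qpos'].round(4))
E
python3 -m jog '[[-0.7,1.0,0,0,0.6],[-0.7,0.8,0,0,0.6],[0,0,0,0,0.6]]'
python3 - <<'E'
from h import *
go(.516,.094,.05,85.7);tilt()
E
```

```text
t: 8.4
tool_pos: [0.52, 0.0926, 0.1232]
tool_rot: [0.74, 0.673, -0.013, -0.01]
force: [0.4, -0.7, -2.7]
gripper_width: 0.0657
pos [0.52   0.0926 0.1232] ang 84.59 q6 0.13 tilt -0.9995 w 0.0657 F [ 0.4 -0.7 -2.7] t 8.4
tool delta cm [ 0.14 -0.18  7.33] spin -1.1
zaxis deg world xy [-1.86 -0.2 ] q [ 0.0392  0.4082 -0.2824  0.9128 -0.0022  0.1337]
```

```bash
python3 -m jog '[[0,0,1.5,0,0.6],[0,0,2.5,0,0.6],[0,0,2.5,0,0.6],[0,0,1.5,0,0.6],[0,0,0.8,0,0.6],[0,0,0.3,0,0.6],[0,0,0,0,0.6]]'
python3 - <<'E'
from h import *
go(.516,.094,.012,85.7);tilt()
E
```

```text
t: 9.28
tool_pos: [0.515, 0.0926, 0.026]
tool_rot: [0.74, 0.673, -0.014, -0.01]
force: [0.1, -0.0, -2.0]
gripper_width: 0.065
pos [0.515  0.0926 0.026 ] ang 84.56 q6 0.13 tilt -0.9994 w 0.0650 F [ 0.1 -0.  -2. ] t 9.28
tool delta cm [0.15 0.13 1.39] spin -1.1
zaxis deg world xy [-1.97 -0.18] q [ 0.0393  0.5197 -0.4032  0.6825 -0.0017  0.1343]
```

```bash
python3 -m jog '[[0,0,0.8,0,0.6],[0,0,0.3,0,0.6],[0,0,0,0,0.6]]'; python3 -m jog '[[0,0,0.2,0,0.6],[0,0,0,0,0.6]]'; 
```

```text
t: 9.65
tool_pos: [0.5155, 0.0926, 0.0152]
tool_rot: [0.74, 0.673, -0.013, -0.01]
force: [0.1, -0.4, -2.6]
gripper_width: 0.0653
t: 9.9
tool_pos: [0.5157, 0.0926, 0.0133]
tool_rot: [0.74, 0.673, -0.013, -0.01]
force: [0.6, -0.0, -3.8]
gripper_width: 0.0652
```

```bash
python3 -m jog '[[0,0,0.2,0,0.6],[0,0,0,0,0.6]]'; python3 -m jog '[[0,0,0.15,0,0.6],[0,0,0,0,0.6]]'; 
```

```text
t: 10.15
tool_pos: [0.5157, 0.0926, 0.0113]
tool_rot: [0.74, 0.673, -0.013, -0.01]
force: [0.9, -0.6, -2.7]
gripper_width: 0.0655
t: 10.4
tool_pos: [0.5157, 0.0926, 0.0097]
tool_rot: [0.74, 0.673, -0.013, -0.01]
force: [0.8, -0.1, -2.6]
gripper_width: 0.0655
```

```bash
python3 -m jog '[[0,0,0.1,0,0.6],[0,0,0,0,0.6]]'; python3 -m jog '[[0,0,0.1,0,0.6],[0,0,0,0,0.6]]'; 
```

```text
t: 10.65
tool_pos: [0.5158, 0.0926, 0.0094]
tool_rot: [0.74, 0.673, -0.013, -0.009]
force: [-0.3, -0.6, -2.5]
gripper_width: 0.0652
t: 10.9
tool_pos: [0.5158, 0.0926, 0.0094]
tool_rot: [0.74, 0.673, -0.012, -0.009]
force: [0.1, -0.6, -2.0]
gripper_width: 0.0653
```

```bash
python3 -m jog '[[0,0,0.2,0,0.6],[0,0,0,0,0.6]]'; python3 -c "
from h import *
tilt();save('s5',imaging.camera('scene')[180:260,260:360])"
```

```text
t: 11.15
tool_pos: [0.5158, 0.0926, 0.0093]
tool_rot: [0.74, 0.673, -0.012, -0.009]
force: [-0.5, 0.1, -2.8]
gripper_width: 0.0653
zaxis deg world xy [-1.72 -0.17] q [ 0.0391  0.5418 -0.4206  0.6384 -0.0018  0.1339]
```

```bash
python3 -m jog '[[0,0,0.4,0,0.6],[0,0,0.1,0,0.6]]'; python3 -c "
from h import *
tilt();im=imaging.camera('scene')[180:260,260:360];save('s6',cv2.resize(im,None,fx=7,fy=7))"
```

```text
t: 11.45
tool_pos: [0.5158, 0.0923, 0.008]
tool_rot: [0.74, 0.672, -0.012, -0.008]
force: [-3.3, -0.4, 6.2]
gripper_width: 0.0653
zaxis deg world xy [-1.64 -0.2 ] q [ 0.039   0.5429 -0.4234  0.6332 -0.0024  0.1346]
```

View pics/s6.png

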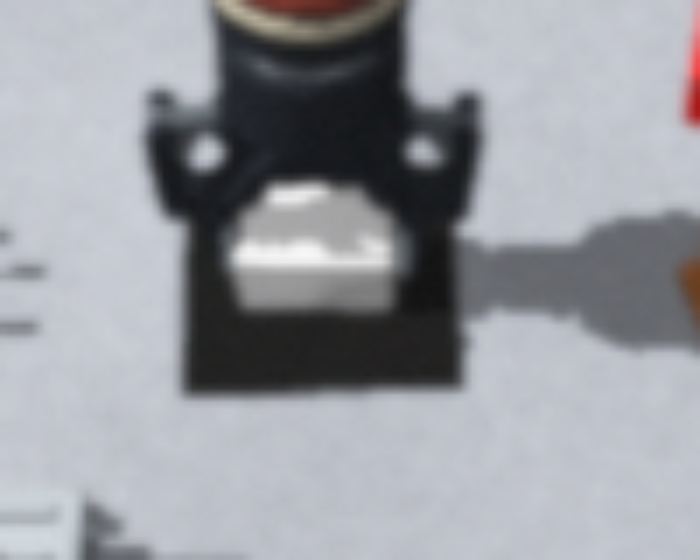

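The zoomed scene crop shows the block, at about (315,250) in the crop, resting on the black mat. The force reads +6 N, which agrees with contact. Releasing.

```bash
python3 -m jog '[[0,0,0,0,0.35],[0,0,0,0,0.15],[0,0,0,0,0],[0,0,0,0,0],[0,0,0,0,0]]'; python3 -c "
from h import *
go(.516,.094,.12,85.7);tilt()"
```

```text
t: 12.12
tool_pos: [0.5163, 0.0924, 0.0074]
tool_rot: [0.74, 0.672, -0.012, -0.008]
force: [0.1, -0.4, 0.3]
gripper_width: 0.085
pos [0.5163 0.0924 0.0074] ang 84.53 q6 0.13 tilt -0.9996 w 0.0850 F [ 0.1 -0.4  0.3] t 12.12
tool delta cm [  0.09  -0.36 -11.25] spin -1.2
zaxis deg world xy [-1.61 -0.2 ] q [ 0.0391  0.544  -0.4231  0.6318 -0.0024  0.1347]
```

```bash
python3 -m jog '[[0,0,-1.5,0,0],[0,0,-3,0,0],[0,0,-3,0,0],[0,0,-3,0,0],[0,0,-2,0,0],[0,0,0,0,0]]'; python3 -c "
from h import *
go(.516,.094,.15,85.7);tilt()"
python3 -m jog '[[0,0,0,5,0],[0,0,0,9,0],[0,0,0,10,0],[0,0,0,10,0],[0,0,0,10,0],[0,0,0,10,0],[0,0,0,10,0],[0,0,0,10,0],[0,0,0,9,0],[0,0,0,4,0],[0,0,0,0,0]]'; python3 -c "
from h import *
go(.516,.094,.15,-4.5);tilt()
im=imaging.camera('wrist');KT=cam('wrist');np.savez('w7.npz',K=KT[0],T=KT[1]);save('w7',im)"
```

```text
t: 12.88
tool_pos: [0.5206, 0.0929, 0.1411]
tool_rot: [0.74, 0.673, -0.01, -0.007]
force: [-0.8, 0.4, -0.1]
gripper_width: 0.0856
pos [0.5206 0.0929 0.1411] ang 84.54 q6 0.14 tilt -0.9997 w 0.0856 F [-0.8  0.4 -0.1] t 12.88
tool delta cm [ 0.06 -0.49 -0.88] spin -1.2
zaxis deg world xy [-1.44 -0.19] q [ 0.0398  0.3861 -0.2642  0.9457 -0.0024  0.1352]
t: 14.25
tool_pos: [0.5153, 0.0926, 0.1361]
tool_rot: [0.999, -0.047, -0.017, 0.003]
force: [-0.6, 0.5, 0.0]
gripper_width: 0.085
pos [0.5153 0.0926 0.1361] ang -5.35 q6 1.70 tilt -0.9994 w 0.0850 F [-0.6  0.5  0. ] t 14.25
tool delta cm [ 0.01 -0.13 -1.39] spin -0.9
zaxis deg world xy [-1.97 -0.22] q [ 0.0396  0.389  -0.2747  0.9416 -0.0024  1.7038]
```

View pics/w7.png

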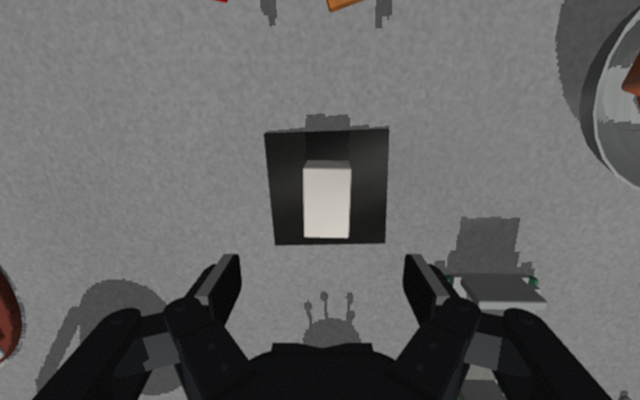

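The block lies flat on the mat at about (327,200). The tool has picked up a 2° tilt from small lag in each row, so I'll test which motions take it out.

```bash
c='from h import *
go(.516,.094,.15,-4.5);tilt()'
python3 -m jog '[[6,0,0,0,0],[6,0,0,0,0]]'>/dev/null; python3 -c "$c"
python3 -m jog '[[0,0,0,0,0]]'>/dev/null; python3 -c "$c"
python3 -m jog '[[-6,0,0,0,0],[-6,0,0,0,0]]'>/dev/null; python3 -c "$c"
python3 -m jog '[[0,0,-5,0,0],[0,0,-5,0,0]]'>/dev/null; python3 -c "$c"
```

```text
pos [0.632  0.0822 0.1312] ang -4.99 q6 1.67 tilt -0.9992 w 0.0856 F [ 1.3 -0.8  0.2] t 14.55
tool delta cm [-11.73  -0.16  -1.42] spin -0.5
zaxis deg world xy [-2.27 -0.21] q [ 0.0162  0.6011  0.069   1.0783 -0.003   1.6741]
pos [0.6349 0.0815 0.1294] ang -4.94 q6 1.67 tilt -0.9992 w 0.0849 F [ 0.2 -0.5 -1. ] t 14.68
tool delta cm [-12.03  -0.21  -1.59] spin -0.4
zaxis deg world xy [-2.26 -0.22] q [ 0.0151  0.6075  0.0754  1.0781 -0.0032  1.6721]
pos [0.5151 0.0913 0.1314] ang -4.84 q6 1.69 tilt -0.9992 w 0.0850 F [0.6 0.3 0.5] t 14.93
tool delta cm [-0.01 -0.26 -1.86] spin -0.3
zaxis deg world xy [-2.3  -0.21] q [ 0.0371  0.3972 -0.2758  0.938  -0.0023  1.6923]
pos [0.5014 0.092  0.2248] ang -4.59 q6 1.69 tilt -0.9976 w 0.0855 F [ 0.6 -0.8  0. ] t 15.18
tool delta cm [ 1.95 -0.39  7.36] spin -0.1
zaxis deg world xy [-3.92 -0.27] q [ 0.0392  0.3234 -0.1276  1.1885 -0.002   1.6898]
```

```bash
c='from h import *
go(.516,.094,.15,-4.5);tilt()'
python3 -m jog '[[0,0,0,0,0]]'>/dev/null; python3 -c "$c"
python3 -m jog '[[0,0,4,0,0],[0,0,4,0,0]]'>/dev/null; python3 -c "$c"
python3 -m jog '[[0,0,-1,0,0],[0,0,-1,0,0]]'>/dev/null; python3 -c "$c"
python3 -m jog '[[0,0,-1,0,0],[0,0,-1,0,0]]'>/dev/null; python3 -c "$c"
```

```text
pos [0.5018 0.0922 0.2277] ang -4.48 q6 1.69 tilt -0.9979 w 0.0855 F [ 1.5 -0.8 -0.1] t 15.3
tool delta cm [ 1.9  -0.36  7.66] spin 0.0
zaxis deg world xy [-3.67 -0.26] q [ 0.0396  0.3188 -0.1259  1.1904 -0.002   1.6884]
pos [0.4975 0.0921 0.1481] ang -4.32 q6 1.69 tilt -0.9983 w 0.0855 F [ 0.7 -0.3 -0.5] t 15.55
tool delta cm [ 1.82 -0.33 -0.3 ] spin 0.2
zaxis deg world xy [-3.33 -0.24] q [ 0.0397  0.3655 -0.2775  0.9861 -0.0019  1.6857]
pos [0.4954 0.0922 0.1671] ang -4.23 q6 1.68 tilt -0.9979 w 0.0851 F [ 0.  -0.5  0.7] t 15.8
tool delta cm [ 2.14 -0.35  1.57] spin 0.3
zaxis deg world xy [-3.72 -0.26] q [ 0.04    0.3505 -0.2462  1.0392 -0.0019  1.6843]
pos [0.4982 0.0924 0.1911] ang -4.20 q6 1.68 tilt -0.9981 w 0.0855 F [-0.2  1.1  0.9] t 16.05
tool delta cm [ 2.   -0.33  3.99] spin 0.3
zaxis deg world xy [-3.49 -0.25] q [ 0.0401  0.3334 -0.204   1.0945 -0.0019  1.684 ]
```

```bash
c='from h import *
go(.516,.094,.15,-4.5);tilt()'
python3 -m jog '[[0,0,6,0,0]]'>/dev/null; python3 -c "$c"
python3 -m jog '[[0,0,0,0,0]]'>/dev/null; python3 -c "$c"
python3 -m jog '[[0,0,-0.5,0,0],[0,0,-1,0,0],[0,0,-1.5,0,0],[0,0,-2,0,0]]'>/dev/null; python3 -c "$c"
python3 -m jog '[[0,0,6,0,0]]'>/dev/null; python3 -c "$c"
```

```text
pos [0.4999 0.0923 0.1358] ang -4.19 q6 1.68 tilt -0.9988 w 0.0854 F [ 1.7 -0.  -1. ] t 16.18
tool delta cm [ 1.52 -0.28 -1.5 ] spin 0.3
zaxis deg world xy [-2.81 -0.22] q [ 0.0399  0.3743 -0.2996  0.9461 -0.0019  1.6837]
pos [0.4973 0.0922 0.1341] ang -4.19 q6 1.68 tilt -0.9985 w 0.0854 F [-0.8 -0.5  0.6] t 16.3
tool delta cm [ 1.76 -0.3  -1.69] spin 0.3
zaxis deg world xy [-3.14 -0.23] q [ 0.0399  0.3759 -0.3023  0.9476 -0.0019  1.6837]
pos [0.5035 0.0926 0.1934] ang -4.18 q6 1.68 tilt -0.9989 w 0.0852 F [0.3 0.9 0.7] t 16.8
tool delta cm [ 1.44 -0.26  4.28] spin 0.3
zaxis deg world xy [-2.71 -0.22] q [ 0.0401  0.33   -0.2016  1.0865 -0.0019  1.6838]
pos [0.5069 0.0926 0.1398] ang -4.18 q6 1.68 tilt -0.9994 w 0.0855 F [ 0.7 -0.3 -0.9] t 16.93
tool delta cm [ 0.86 -0.2  -1.05] spin 0.3
zaxis deg world xy [-1.9  -0.18] q [ 0.04    0.3701 -0.2934  0.9406 -0.0019  1.6836]
```

```bash
c='from h import *
go(.516,.094,.15,-4.5);tilt()'
python3 -m jog '[[0,0,-0.5,0,0],[0,0,-1,0,0],[0,0,-1.5,0,0],[0,0,-2,0,0],[0,0,-2,0,0]]'>/dev/null; python3 -c "$c"
python3 -m jog '[[0,0,6,0,0],[0,0,-0.5,0,0],[0,0,-1,0,0],[0,0,-1.5,0,0],[0,0,-2,0,0],[0,0,-2,0,0]]'>/dev/null; python3 -c "$c"
```

```text
pos [0.5121 0.093  0.2232] ang -4.17 q6 1.68 tilt -0.9997 w 0.0856 F [0.2 0.8 0.6] t 17.55
tool delta cm [ 0.57 -0.16  7.31] spin 0.3
zaxis deg world xy [-1.48 -0.17] q [ 0.0404  0.3086 -0.1504  1.1378 -0.0018  1.6839]
pos [0.5208 0.0935 0.2573] ang -4.16 q6 1.68 tilt -1.0000 w 0.0854 F [-0.6  0.2 -0.1] t 18.3
tool delta cm [-0.48 -0.03 10.73] spin 0.3
zaxis deg world xy [-0.01 -0.11] q [ 0.0406  0.2862 -0.0908  1.1941 -0.0018  1.684 ]
```

```bash
python3 - <<'E'
from h import *
def f(im,KT,roi,z,thr):
  x0,y0,x1,y1=roi;m=np.zeros(im.shape[:2],np.uint8);a=im[y0:y1,x0:x1];m[y0:y1,x0:x1]=((a.min(2)>thr))*255
  c=max(cv2.findContours(m,0,cv2.CHAIN_APPROX_NONE)[0],key=cv2.contourArea);print(cv2.boundingRect(c))
  P=np.array([onz(KT,u,v,z)[:2] for u,v in c[:,0]],np.float32)*1000;print(cv2.minAreaRect(P))
d=np.load('w7.npz');f(cv2.imread('pics/w7.png'),(d['K'],d['T']),(290,145,365,243),.042,160)
KT=cam('wrist');im=imaging.camera('wrist');save('w8',im);u,v=proj(KT,(.516,.093,.042)).astype(int);print(u,v)
f(im,KT,(u-30,v-40,u+30,v+40),.042,160)
t=imaging.camera('top');save('t8',t)
E
```

```text
(304, 170, 46, 67)
((517.1517333984375, 93.37380981445312), (61.61422348022461, 39.429443359375), 85.07825469970703)
317 176
(303, 152, 32, 48)
((517.2435913085938, 93.05944061279297), (62.094940185546875, 38.926326751708984), 83.32028198242188)
```

View pics/w8.png

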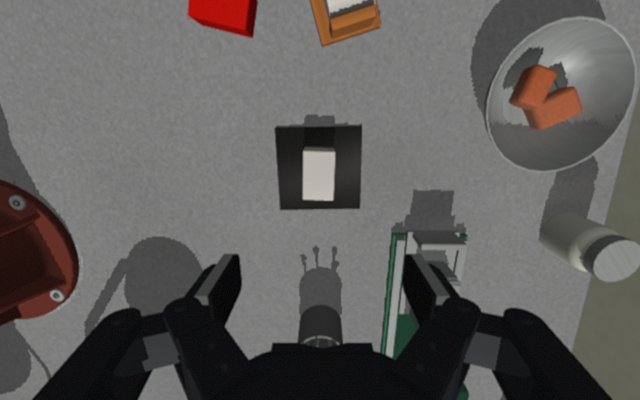

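View pics/t8.png

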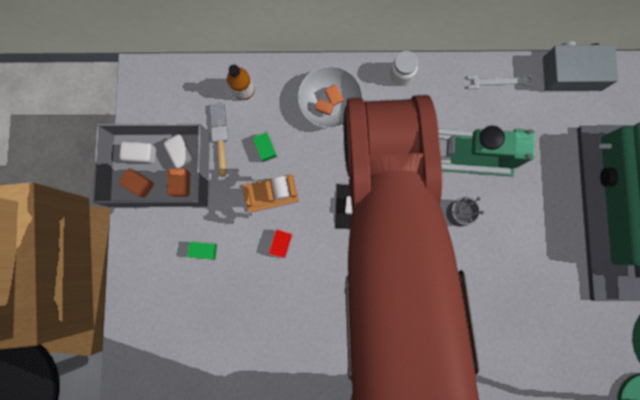

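```bash
python3 -m jog '[[-0.2,0,1,0,0],[-0.1,0,2,0.5,0],[0,0,3,0.5,0],[0,0,4,0,0],[0,0,4,0,0],[0,0,3,0,0],[0,0,2,0,0],[0,0,0,0,0]]'; python3 -c "
from h import *
go(.517,.0932,.009,-5);tilt();save('w9',imaging.camera('wrist'))"
```

```text
t: 19.4
tool_pos: [0.5192, 0.0936, 0.0646]
tool_rot: [0.999, -0.045, 0.003, 0.001]
force: [-0.7, 0.7, 0.3]
gripper_width: 0.0857
pos [0.5192 0.0936 0.0646] ang -5.18 q6 1.70 tilt -1.0000 w 0.0857 F [-0.7  0.7  0.3] t 19.4
tool delta cm [-0.24  0.05  5.55] spin -0.2
zaxis deg world xy [ 0.32 -0.09] q [ 0.0409  0.4468 -0.4017  0.7167 -0.0018  1.7021]
```

View pics/w9.png

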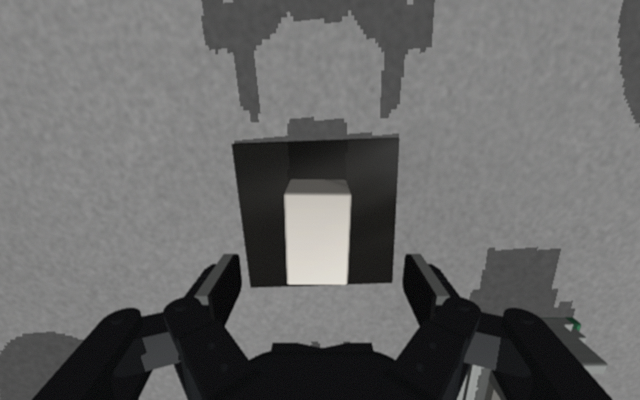

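```bash
python3 -m jog '[[-0.1,0,1,0,0],[-0.1,0,1.6,0,0],[0,0,1.4,0,0],[0,0,0.8,0,0],[0,0,0.3,0,0],[0,0,0,0,0]]'; python3 -c "
from h import *
go(.517,.0932,.009,-5);tilt()"
```

```text
t: 20.2
tool_pos: [0.5208, 0.0939, 0.0149]
tool_rot: [0.999, -0.045, 0.006, 0.0]
force: [-0.6, -0.4, -0.2]
gripper_width: 0.0855
pos [0.5208 0.0939 0.0149] ang -5.17 q6 1.70 tilt -0.9999 w 0.0855 F [-0.6 -0.4 -0.2] t 20.2
tool delta cm [-0.38  0.11  0.58] spin -0.2
zaxis deg world xy [ 0.72 -0.07] q [ 0.0414  0.514  -0.4537  0.5906 -0.0018  1.7025]
```

```bash
python3 -m jog '[[-0.3,0.1,0.4,0,0],[0,0,0.1,0,0.2],[0,0,0,0,0.4],[0,0,0,0,0.6],[0,0,0,0,0.7],[0,0,0,0,0.7],[0,0,0,0,0.7]]' 50; python3 -c "
from h import *
go(.517,.0932,.009,-5);tilt()"
```

```text
t: 21.08
tool_pos: [0.5178, 0.0932, 0.0105]
tool_rot: [0.999, -0.045, 0.007, 0.0]
force: [-0.5, -0.2, 0.7]
gripper_width: 0.0412
pos [0.5178 0.0932 0.0105] ang -5.17 q6 1.70 tilt -0.9999 w 0.0412 F [-0.5 -0.2  0.7] t 21.07
tool delta cm [-0.08  0.01  0.15] spin -0.2
zaxis deg world xy [ 0.77 -0.07] q [ 4.0100e-02  5.1580e-01 -4.6670e-01  5.7500e-01 -1.7000e-03  1.7012e+00]
```

```bash
python3 -m jog '[[0,0,-0.5,0,0.8],[0,0,-1.2,0,0.8],[0,0,-2,0,0.8],[0,0,-3,0,0.8],[0,0,-3,0,0.8],[0,0,-3,0,0.8],[0,0,-3,0,0.8],[0,0,-3,0,0.8],[0,0,-2,0,0.8],[0,0,-1,0,0.8],[0,0,0,0,0.8]]'; python3 -c "
from h import *
go(.672,-.107,.25,-4.3);tilt()"
```

```text
t: 22.45
tool_pos: [0.5133, 0.0934, 0.2405]
tool_rot: [0.999, -0.045, 0.008, 0.0]
force: [-0.9, -0.5, -2.9]
gripper_width: 0.041
pos [0.5133 0.0934 0.2405] ang -5.17 q6 1.70 tilt -0.9999 w 0.0410 F [-0.9 -0.5 -2.9] t 22.45
tool delta cm [17.62 18.53 -0.69] spin -0.9
zaxis deg world xy [ 0.89 -0.06] q [ 0.041   0.2669 -0.1618  1.1267 -0.0018  1.702 ]
```

```bash
python3 -m jog '[[1,1,0,0,0.8],[2,2.2,-0.2,0,0.8],[3,3.1,-0.2,0,0.8],[3,3.1,-0.2,0,0.8],[3,3.1,-0.2,0,0.8],[2.5,2.6,-0.2,-0.4,0.8],[1.4,1.4,-0.2,-0.4,0.8],[0.5,0.5,0,0,0.8],[0,0,0,0,0.8]]'; python3 -c "
from h import *
go(.672,-.107,.25,-4.3);tilt()
im=imaging.camera('wrist');KT=cam('wrist');np.savez('w10.npz',K=KT[0],T=KT[1]);save('w10',im);print(proj(KT,(.672,-.107,.028)))"
```

```text
t: 23.58
tool_pos: [0.6647, -0.1022, 0.2435]
tool_rot: [0.999, -0.038, 0.001, -0.0]
force: [0.8, 0.3, -3.1]
gripper_width: 0.0414
pos [ 0.6647 -0.1022  0.2435] ang -4.41 q6 1.39 tilt -1.0000 w 0.0414 F [ 0.8  0.3 -3.1] t 23.57
tool delta cm [ 0.77  0.42 -0.65] spin -0.1
zaxis deg world xy [0.11 0.01] q [-2.6150e-01  5.8020e-01  3.3030e-01  1.3192e+00  7.0000e-04  1.3862e+00]
[326.99904199 179.44528988]
```

View pics/w10.png

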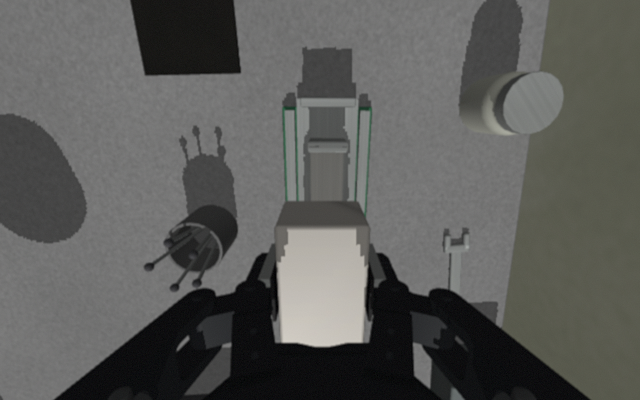

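The view shows the push plate at about (328,101), the near end stop at (327,146) and the pad at (326,175). The held block hides the far stop.

```bash
python3 - <<'E'
from h import *
im=cv2.imread('pics/w10.png');save('w10z',cv2.resize(im[85:210,275:380],None,fx=5,fy=4.8,interpolation=cv2.INTER_CUBIC)[:600])
t=cv2.imread('pics/top0.png');save('t0z',cv2.resize(t[120:175,390:465],None,fx=10,fy=10,interpolation=cv2.INTER_CUBIC))
E
```

```text
(no output)
```

View pics/w10z.png

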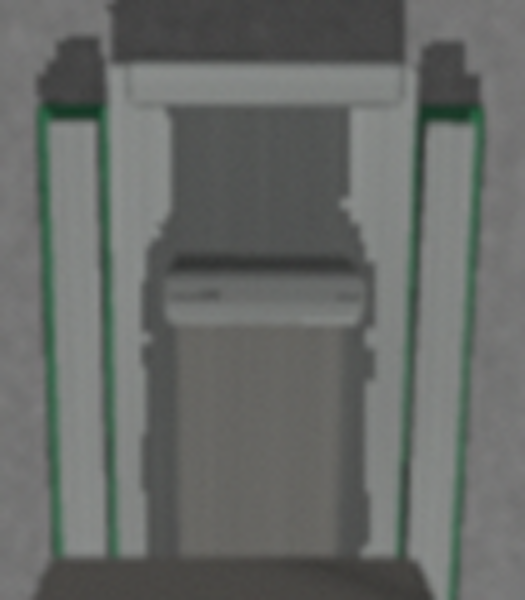

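View pics/t0z.png

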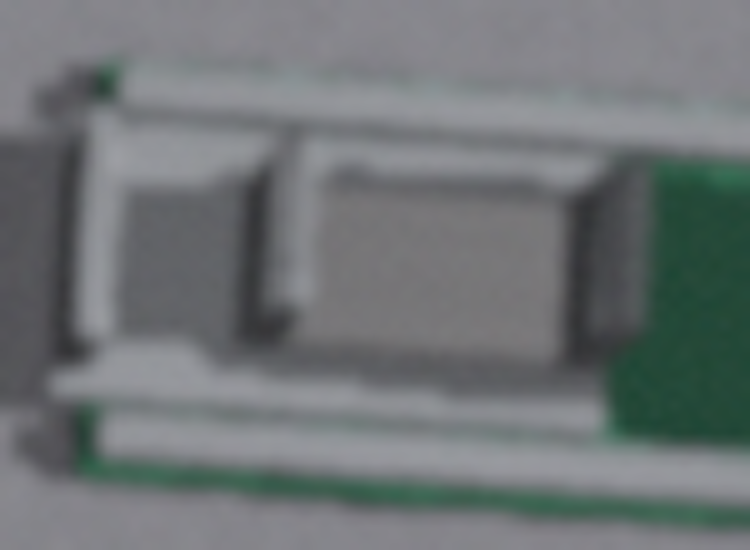

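```bash
python3 - <<'E'
from h import *
d=np.load('w10.npz');W=(d['K'],d['T']);T=cam('top')
a=np.radians(-94.3)
def w(x,y,z): return onz(W,275+x/5,85+y/4.8,z)[:2]
def t(x,y,z): return onz(T,390+x/10,120+y/10,z)[:2]
g=lambda p,q:(p+q)/2
# direction from rails in wrist view (z .02): left rail outer/inner edges, right rail
for (p,q) in [((40,110),(57,555)),((483,115),(455,590)),((105,115),(116,555)),((420,110),(403,555))]:
    P=w(*p,.02);Q=w(*q,.02);D=Q-P;print('rail dir',np.degrees(np.arctan2(D[1],D[0])).round(2),P.round(4),Q.round(4))
print('lateral mid near',g(w(40,110,.02),w(483,115,.02)),'far',g(w(57,555,.02),w(455,585,.02)))
u=np.array([np.cos(a),np.sin(a)])
L=w(130,62,.058);Rr=w(402,62,.058);print('plate width',np.linalg.norm(L-Rr),'nest from plate',g(L,Rr)+.095*u, 'dirplate',np.degrees(np.arctan2(*(L-Rr)[::-1])))
L=w(130,104,.058);Rr=w(402,104,.058);print('nest from plate inner',g(L,Rr)+.085*u)
L=w(163,326,.066);Rr=w(365,326,.066);print('nest from stop',g(L,Rr)+.036*u,np.linalg.norm(L-Rr))
L=w(177,450,.028);Rr=w(345,450,.028);print('pad lateral',g(L,Rr),np.linalg.norm(L-Rr))
print('TOP')
print('plate',t(80,225,.058)+.095*u,' stop near',t(318,265,.066)+.036*u,'far bottom',t(562,275,.028)-.036*u)
E
```

```text
rail dir -94.57 [ 0.6243 -0.0147] [ 0.6148 -0.1342]
rail dir -94.65 [ 0.7332 -0.0242] [ 0.7227 -0.153 ]
rail dir -94.52 [ 0.6401 -0.0171] [ 0.6308 -0.1354]
rail dir -94.24 [ 0.7177 -0.0218] [ 0.7088 -0.1414]
lateral mid near [ 0.6787279  -0.01947417] far [ 0.66874269 -0.14281492]
plate width 0.05944431357031219 nest from plate [ 0.67251876 -0.10372559] dirplate 175.6445622558348
nest from plate inner [ 0.67264455 -0.10278683]
nest from stop [ 0.67226209 -0.10336306] 0.045638478728546095
pad lateral [ 0.67232737 -0.10609608] 0.043709252135743136
TOP
plate [ 0.66873358 -0.10428342]  stop near [ 0.66035005 -0.10489206] far bottom [ 0.67176804 -0.10450672]
```

```bash
python3 -m jog '[[0.4,0.1,1,0,0.8],[0.3,0.1,2,0,0.8],[0,0,3,0,0.8],[0,0,2.5,0,0.8],[0,0,1.5,0,0.8],[0,0,0.5,0,0.8],[0,0,0,0,0.8]]'; python3 -c "
from h import *
go(.672,-.104,.095,-4.5);tilt()"
```

```text
t: 24.5
tool_pos: [0.6708, -0.1002, 0.1348]
tool_rot: [0.999, -0.036, 0.001, -0.0]
force: [-0.5, 0.0, -3.5]
gripper_width: 0.0415
pos [ 0.6708 -0.1002  0.1348] ang -4.12 q6 1.39 tilt -1.0000 w 0.0415 F [-0.5  0.  -3.5] t 24.5
tool delta cm [0.14 0.37 3.98] spin 0.4
zaxis deg world xy [0.14 0.03] q [-2.5650e-01  6.4110e-01  1.5200e-01  1.0796e+00  1.1000e-03  1.3861e+00]
```

```bash
python3 -m jog '[[0.1,0.35,0.8,0.4,0.8],[0,0,1.2,0,0.8],[0,0,1.2,0,0.8],[0,0,0.6,0,0.8],[0,0,0,0,0.8]]'; python3 - <<'E'
from h import *
go(.672,-.104,.095,-4.5);tilt()
KT=cam('wrist');im=imaging.camera('wrist');np.savez('w11.npz',K=KT[0],T=KT[1]);save('w11',im)
s=imaging.camera('scene');save('s11',cv2.resize(s[210:300,180:300],None,fx=6.5,fy=6.5,interpolation=cv2.INTER_CUBIC))
E
```

```text
t: 25.12
tool_pos: [0.6726, -0.1044, 0.0954]
tool_rot: [0.999, -0.04, 0.002, -0.0]
force: [-0.3, 0.2, -3.5]
gripper_width: 0.0412
pos [ 0.6726 -0.1044  0.0954] ang -4.56 q6 1.39 tilt -1.0000 w 0.0412 F [-0.3  0.2 -3.5] t 25.12
tool delta cm [-0.06 -0.03  0.04] spin -0.1
zaxis deg world xy [ 0.26 -0.  ] q [-2.6180e-01  6.7330e-01  1.0340e-01  9.9650e-01  1.1000e-03  1.3885e+00]
```

View pics/w11.png

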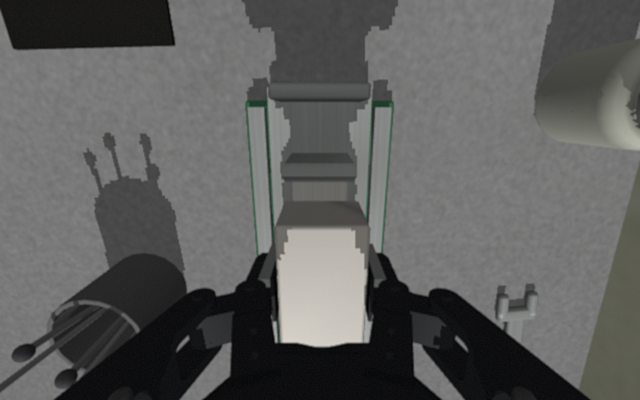

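View pics/s11.png

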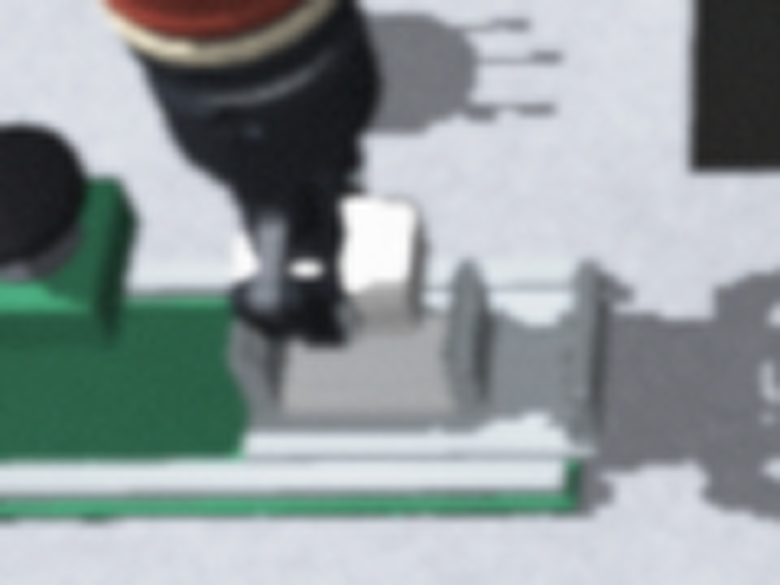

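```bash
python3 - <<'E'
from h import *
d=np.load('w11.npz');W=(d['K'],d['T'])
im=cv2.imread('pics/w11.png');save('w11z',cv2.resize(im[75:245,235:405],None,fx=3.5,fy=3.5,interpolation=cv2.INTER_CUBIC))
g=cv2.cvtColor(im,6);print(list(enumerate(g[76:236,318:328].mean(1).round(0).astype(int),76)))
E
```

```text
[(76, np.int64(74)), (77, np.int64(74)), (78, np.int64(72)), (79, np.int64(72)), (80, np.int64(70)), (81, np.int64(69)), (82, np.int64(70)), (83, np.int64(77)), (84, np.int64(83)), (85, np.int64(87)), (86, np.int64(89)), (87, np.int64(88)), (88, np.int64(88)), (89, np.int64(87)), (90, np.int64(85)), (91, np.int64(84)), (92, np.int64(83)), (93, np.int64(81)), (94, np.int64(80)), (95, np.int64(79)), (96, np.int64(75)), (97, np.int64(69)), (98, np.int64(60)), (99, np.int64(49)), (100, np.int64(44)), (101, np.int64(58)), (102, np.int64(78)), (103, np.int64(89)), (104, np.int64(88)), (105, np.int64(88)), (106, np.int64(88)), (107, np.int64(88)), (108, np.int64(88)), (109, np.int64(88)), (110, np.int64(88)), (111, np.int64(87)), (112, np.int64(88)), (113, np.int64(88)), (114, np.int64(88)), (115, np.int64(87)), (116, np.int64(87)), (117, np.int64(87)), (118, np.int64(87)), (119, np.int64(87)), (120, np.int64(87)), (121, np.int64(86)), (122, np.int64(86)), (123, np.int64(87)), (124, np.int64(87)), (125, np.int64(86)), (126, np.int64(86)), (127, np.int64(86)), (128, np.int64(86)), (129, np.i
[... 1562 characters left out ...]
203, np.int64(72)), (204, np.int64(73)), (205, np.int64(73)), (206, np.int64(73)), (207, np.int64(73)), (208, np.int64(74)), (209, np.int64(74)), (210, np.int64(74)), (211, np.int64(74)), (212, np.int64(74)), (213, np.int64(74)), (214, np.int64(73)), (215, np.int64(74)), (216, np.int64(74)), (217, np.int64(74)), (218, np.int64(74)), (219, np.int64(74)), (220, np.int64(74)), (221, np.int64(74)), (222, np.int64(73)), (223, np.int64(73)), (224, np.int64(76)), (225, np.int64(84)), (226, np.int64(97)), (227, np.int64(113)), (228, np.int64(133)), (229, np.int64(154)), (230, np.int64(171)), (231, np.int64(177)), (232, np.int64(178)), (233, np.int64(178)), (234, np.int64(178)), (235, np.int64(178))]
```

View pics/w11z.png

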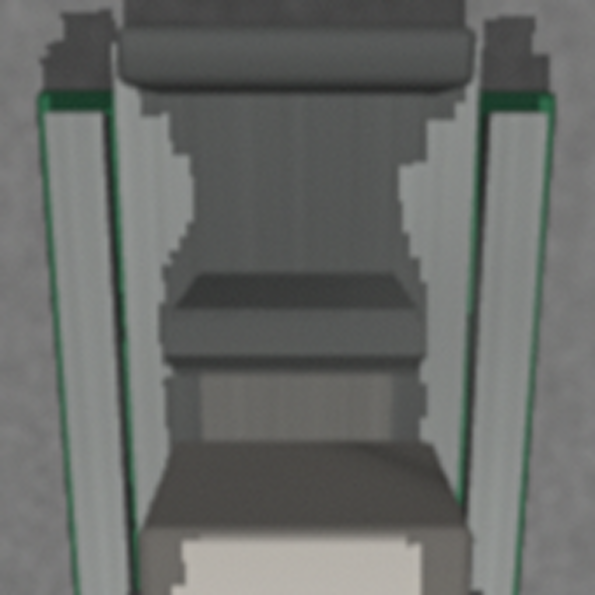

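```bash
python3 - <<'E'
from h import *
d=np.load('w11.npz');W=(d['K'],d['T']);u=np.array([np.cos(np.radians(-94.5)),np.sin(np.radians(-94.5))])
n=np.array([.672,-.104])
f=lambda r,z,c=322.5:round(float((onz(W,c,r,z)[:2]-n)@u)*1000,1)
print('plate outer top (exp -95)',f(82.5,.058),'inner edge(-85)',f(98,.058))
print('stop inner z66 (exp -36)',f(176.5,.066),'pad-start z28',f(180.5,.028),'stop outer top edge z76',f(163,.076),'outer bottom z20/28',f(152.5,.02),f(152.5,.028))
print('block end bottom (want -33)',[f(200.5,z) for z in(.087,.089,.091)],'top',f(228,.127))
lat=np.array([-u[1],u[0]])
g=lambda r,a,b,z:[round(float((onz(W,235+c/3.5,75+r/3.5,z)[:2]-n)@lat)*1000,1) for c in (a,b)]
print('pad lat',g(420,202,390,.028),'plate',g(40,122,474,.058),'stop',g(345,165,425,.07),'block bottom',g(445,170,432,.089),'rails',g(400,62,532,.02))
E
```

```text
plate outer top (exp -95) -95.5 inner edge(-85) -86.9
stop inner z66 (exp -36) -40.9 pad-start z28 -29.2 stop outer top edge z76 -51.0 outer bottom z20/28 -49.3 -50.4
block end bottom (want -33) [-31.9, -32.5, -33.2] top -32.4
pad lat [-20.7, 20.9] plate [-29.0, 30.4] stop [-22.3, 22.5] block bottom [-19.6, 21.8] rails [-53.3, 54.0]
```

```bash
python3 -m jog '[[-0.1,-0.05,0.5,0,0.8],[0,0,1,0,0.8],[0,0,1,0,0.8],[0,0,0.6,0,0.8],[0,0,0,0,0.8]]'; python3 -c "
from h import *
go(.6716,-.1035,.0345,-4.5);tilt()"
```

```text
t: 25.85
tool_pos: [0.6723, -0.1038, 0.0632]
tool_rot: [0.999, -0.04, 0.003, 0.0]
force: [0.1, -0.0, -2.7]
gripper_width: 0.0414
pos [ 0.6723 -0.1038  0.0632] ang -4.55 q6 1.39 tilt -1.0000 w 0.0414 F [ 0.1 -0.  -2.7] t 25.85
tool delta cm [-0.09 -0.03  2.87] spin -0.1
zaxis deg world xy [ 0.34 -0.02] q [-2.6110e-01  6.9970e-01  6.2300e-02  9.2760e-01  1.1000e-03  1.3891e+00]
```

Block bottom is at about 57 mm, inside the stops, with no contact force.

```bash
python3 -m jog '[[-0.1,0,0.5,0,0.8],[0,0,0.8,0,0.8],[0,0,0.6,0,0.8],[0,0,0.2,0,0.8],[0,0,0,0,0.8]]'; python3 -c "
from h import *
go(.6716,-.1035,.0345,-4.5);tilt()"
```

```text
t: 26.48
tool_pos: [0.6716, -0.1039, 0.041]
tool_rot: [0.999, -0.04, 0.003, 0.0]
force: [0.4, -0.3, -2.1]
gripper_width: 0.0415
pos [ 0.6716 -0.1039  0.041 ] ang -4.55 q6 1.39 tilt -1.0000 w 0.0415 F [ 0.4 -0.3 -2.1] t 26.48
tool delta cm [-0.01 -0.04  0.65] spin -0.1
zaxis deg world xy [ 0.37 -0.03] q [-2.6150e-01  7.1970e-01  3.6600e-02  8.8140e-01  1.2000e-03  1.3888e+00]
```

```bash
python3 -m jog '[[0,0,0.4,0,0.8],[0,0,0,0,0.8]]'; python3 -m jog '[[0,0,0.15,0,0.8],[0,0,0,0,0.8]]';python3 -m jog '[[0,0,0.2,0,0.8],[0,0,0,0,0.8]]'; python3 -c "
from h import *
go(.6716,-.1035,.0345,-4.5);tilt()"
```

```text
t: 26.72
tool_pos: [0.6718, -0.1039, 0.037]
tool_rot: [0.999, -0.04, 0.003, 0.0]
force: [-0.0, -0.5, -2.9]
gripper_width: 0.0414
t: 26.98
tool_pos: [0.672, -0.104, 0.0356]
tool_rot: [0.999, -0.04, 0.004, 0.0]
force: [0.2, 0.6, -2.2]
gripper_width: 0.0413
t: 27.22
tool_pos: [0.6725, -0.1041, 0.0348]
tool_rot: [0.999, -0.04, 0.004, 0.0]
force: [0.7, -0.2, -4.0]
gripper_width: 0.0413
pos [ 0.6725 -0.1041  0.0348] ang -4.55 q6 1.39 tilt -1.0000 w 0.0413 F [ 0.7 -0.2 -4. ] t 27.23
tool delta cm [-0.09 -0.05  0.02] spin -0.1
zaxis deg world xy [ 0.48 -0.06] q [-2.6140e-01  7.2600e-01  3.0600e-02  8.6700e-01  1.1000e-03  1.3888e+00]
```

```bash
python3 -m jog '[[-0.08,0,0.15,0,0.8],[0,0,0.1,0,0.8]]'; python3 -c "
from h import *
go(.6716,-.1035,.0345,-4.5);tilt()
s=imaging.camera('scene');save('s12',cv2.resize(s[210:300,180:300],None,fx=6.5,fy=6.5,interpolation=cv2.INTER_CUBIC));save('w12',imaging.camera('wrist'))"
```

```text
t: 27.48
tool_pos: [0.6725, -0.1041, 0.0345]
tool_rot: [0.999, -0.04, 0.005, 0.001]
force: [-5.1, 0.8, 8.1]
gripper_width: 0.0416
pos [ 0.6725 -0.1041  0.0345] ang -4.55 q6 1.39 tilt -0.9999 w 0.0416 F [-5.1  0.8  8.1] t 27.48
tool delta cm [-0.09 -0.05 -0.  ] spin -0.0
zaxis deg world xy [ 0.61 -0.09] q [-2.6150e-01  7.2450e-01  2.6900e-02  8.6240e-01  1.3000e-03  1.3886e+00]
```

View pics/s12.png

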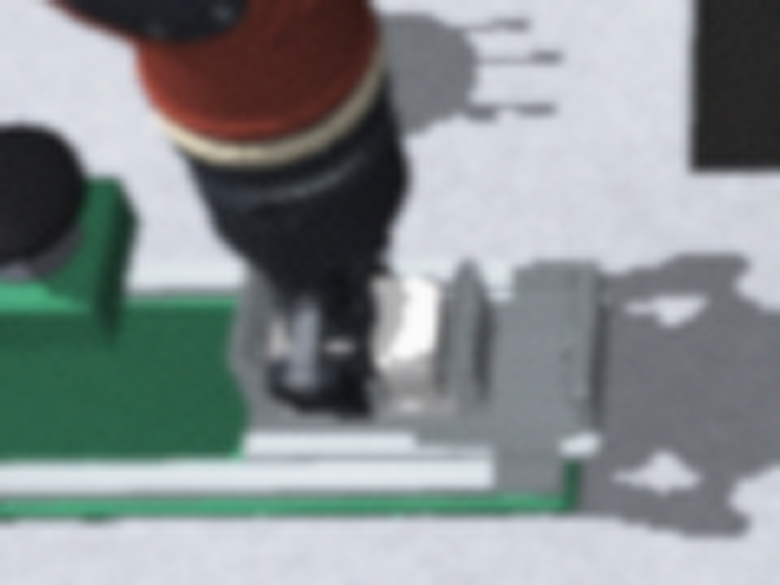

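View pics/w12.png

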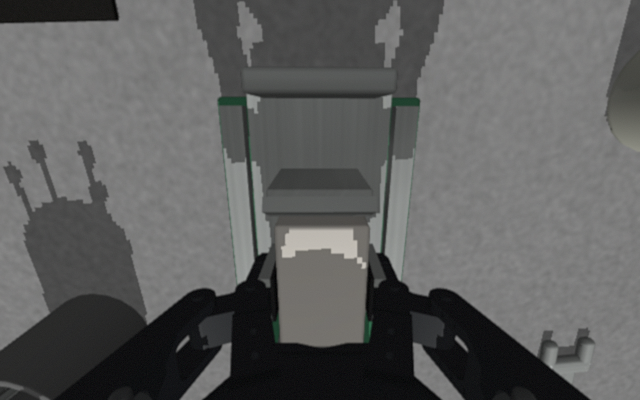

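The block sits on the pad behind the near stop, which is at (321,200). The force is +8 N. Releasing.

```bash
python3 -m jog '[[0,0,0,0,0.5],[0,0,0,0,0.3],[0,0,0,0,0.1],[0,0,0,0,0],[0,0,0,0,0]]'; python3 -c "
from h import *
go(.672,-.1035,.15,-4.5);tilt()"
python3 -m jog '[[0,0,-0.5,0,0],[0,0,-1.5,0,0],[0,0,-2.5,0,0],[0,0,-3,0,0],[0,0,-3,0,0],[0,0,-3,0,0],[0,0,-2,0,0],[0,0,0,0,0.5]]'; python3 - <<'E'
from h import *
go(.672,-.1035,.2,-4.5);tilt()
KT=cam('wrist');im=imaging.camera('wrist');np.savez('w13.npz',K=KT[0],T=KT[1]);save('w13',im)
s=imaging.camera('scene');save('s13',cv2.resize(s[210:300,180:300],None,fx=6.5,fy=6.5,interpolation=cv2.INTER_CUBIC))
E
```

```text
t: 28.2
tool_pos: [0.6732, -0.1043, 0.0347]
tool_rot: [0.999, -0.04, 0.006, 0.001]
force: [-0.5, 1.0, -0.5]
gripper_width: 0.0853
pos [ 0.6732 -0.1043  0.0347] ang -4.55 q6 1.39 tilt -0.9999 w 0.0853 F [-0.5  1.  -0.5] t 28.2
tool delta cm [  0.02  -0.06 -11.53] spin -0.0
zaxis deg world xy [ 0.69 -0.11] q [-2.6150e-01  7.2440e-01  2.7300e-02  8.6150e-01  1.2000e-03  1.3886e+00]
t: 29.2
tool_pos: [0.672, -0.1042, 0.2022]
tool_rot: [0.999, -0.04, 0.009, 0.001]
force: [-0.5, -1.4, -0.0]
gripper_width: 0.0698
pos [ 0.672  -0.1042  0.2022] ang -4.54 q6 1.39 tilt -0.9998 w 0.0698 F [-0.5 -1.4 -0. ] t 29.2
tool delta cm [-0.01 -0.07  0.22] spin -0.0
zaxis deg world xy [ 1.01 -0.2 ] q [-2.6180e-01  5.9400e-01  2.4690e-01  1.2059e+00  1.2000e-03  1.3883e+00]
```

View pics/w13.png

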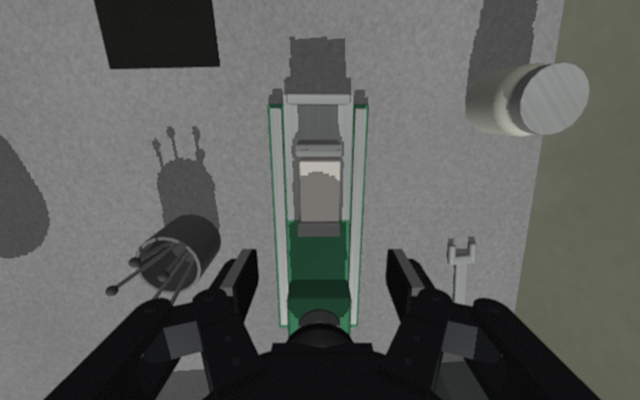

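View pics/s13.png

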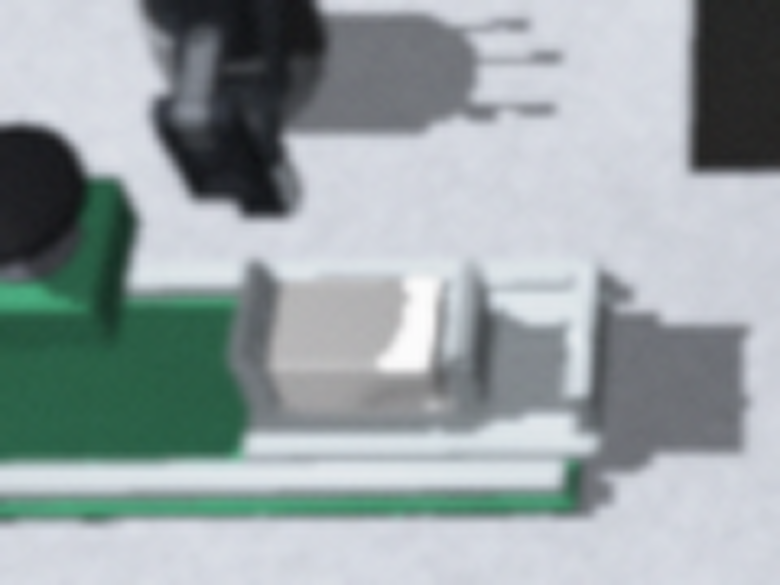

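The block is flat between the stops: wrist (320,190), scene crop (350,330). Next I'll close the jaws and go to the outer side of the push plate.

```bash
python3 -m jog '[[0,-1,0,0,1],[0,-2,0,0,1],[0,-3,0,0,1],[0,-3,0,0,1],[0,-2.5,0,0,1],[0,-1.5,0,0,1],[0,-0.6,0,0,1],[0,0,0,0,1]]'; python3 -c "
from h import *
go(.6826,.0305,.033,-4.5);tilt()"
```

```text
t: 30.3
tool_pos: [0.679, 0.0432, 0.1939]
tool_rot: [0.999, -0.038, 0.003, 0.0]
force: [0.6, -0.2, 0.6]
gripper_width: -0.0001
pos [0.679  0.0432 0.1939] ang -4.40 q6 1.60 tilt -1.0000 w -0.0001 F [ 0.6 -0.2  0.6] t 30.3
tool delta cm [ 0.38  1.24 16.09] spin 0.1
zaxis deg world xy [ 0.3  -0.01] q [-0.0439  0.6098  0.2532  1.2089  0.      1.6037]
```

```bash
python3 -m jog '[[0.2,0,1,0,1],[0.2,0,2,0,1],[0,0,3,0,1],[0,0,3,0,1],[0,0,2.5,0,1],[0,0,1.5,0,1],[0,0,0.7,0,1],[0,0,0,0,1]]'; python3 -c "
from h import *
go(.6826,.0305,.033,-4.5);tilt()"
```

```text
t: 31.3
tool_pos: [0.6843, 0.0362, 0.05]
tool_rot: [0.999, -0.042, 0.003, 0.001]
force: [-0.3, -0.3, -0.1]
gripper_width: -0.0
pos [0.6843 0.0362 0.05  ] ang -4.84 q6 1.60 tilt -1.0000 w -0.0000 F [-0.3 -0.3 -0.1] t 31.3
tool delta cm [-0.13  0.58  1.7 ] spin -0.3
zaxis deg world xy [ 0.3  -0.08] q [-5.330e-02  7.216e-01  6.680e-02  9.107e-01 -1.100e-03  1.602e+00]
```

```bash
python3 -m jog '[[-0.1,0.5,0.8,0,1],[0,0.8,0.7,-0.3,1],[0,0.8,0.2,0,1],[0,0.6,0,0,1],[0,0.5,0,0,1],[0,0.4,0,0,1],[0,0,0,0,1]]'; python3 -c "
from h import *
go(.6795,-.0093,.033,-4.5);tilt()
save('s14',imaging.camera('scene')[210:300,160:320]);save('w14',imaging.camera('wrist'))"
```

```text
t: 32.17
tool_pos: [0.6818, -0.0024, 0.0342]
tool_rot: [0.999, -0.04, 0.005, 0.0]
force: [0.8, -0.0, 0.5]
gripper_width: 0.0
pos [ 0.6818 -0.0024  0.0342] ang -4.53 q6 1.54 tilt -1.0000 w 0.0000 F [ 0.8 -0.   0.5] t 32.17
tool delta cm [-0.18  0.71  0.12] spin -0.0
zaxis deg world xy [ 0.52 -0.05] q [-1.1060e-01  7.2830e-01  3.3800e-02  8.6720e-01  1.0000e-04  1.5393e+00]
```

View pics/w14.png

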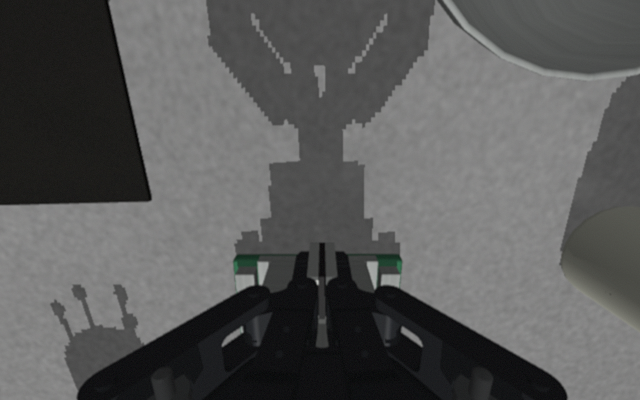

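The closed fingers are at the push plate, centred between the rails (322 against 318). I'll push along the tool's +y.

```bash
python3 -m jog '[[-0.1,0.5,0,0,1],[0,1,0,0,1],[0,1.3,0,0,1],[0,1.3,0,0,1],[0,1.3,0,0,1],[0,1.3,0,0,1],[0,1,0,0,1]]'; python3 -c "
from h import *
go(.6713,-.113,.033,-4.5);tilt()
s=imaging.camera('scene');save('s15',cv2.resize(s[210:300,140:300],None,fx=5,fy=5,interpolation=cv2.INTER_CUBIC))"
```

```text
t: 33.15
tool_pos: [0.6748, -0.0824, 0.0345]
tool_rot: [0.999, -0.039, 0.005, -0.001]
force: [0.7, 4.2, 0.5]
gripper_width: 0.0001
pos [ 0.6748 -0.0824  0.0345] ang -4.44 q6 1.42 tilt -0.9999 w 0.0001 F [0.7 4.2 0.5] t 33.15
tool delta cm [-0.11  3.08  0.14] spin 0.1
zaxis deg world xy [0.58 0.06] q [-0.2306  0.724   0.0258  0.863   0.0034  1.4177]
```

View pics/s15.png

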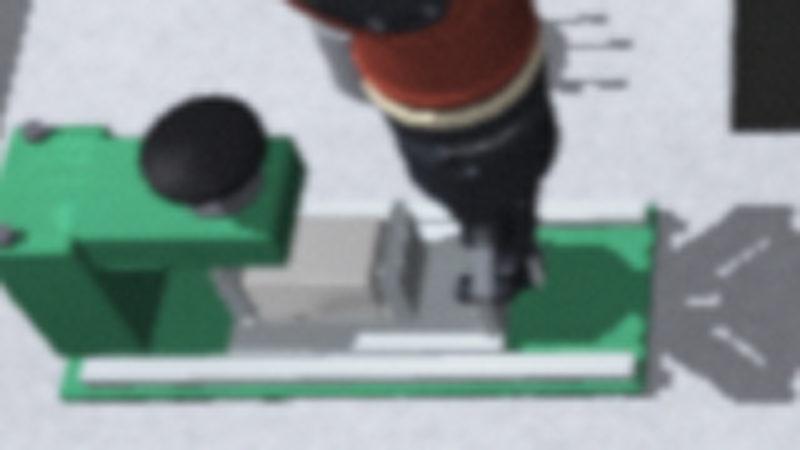

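```bash
python3 -m jog '[[0,0.5,0,0,1],[0,0.7,0,0,1],[0,0.5,0,0,1],[0,0.3,0,0,1]]';python3 -m jog '[[0,0.4,0,0,1],[0,0.2,0,0,1]]';python3 -m jog '[[0,0.4,0,0,1],[0,0.2,0,0,1]]'
```

```text
t: 33.7
tool_pos: [0.673, -0.1046, 0.0345]
tool_rot: [0.999, -0.039, 0.005, -0.0]
force: [0.8, 3.3, 1.0]
gripper_width: -0.0
t: 33.95
tool_pos: [0.6725, -0.1108, 0.0345]
tool_rot: [0.999, -0.039, 0.005, -0.0]
force: [1.0, 3.3, 1.3]
gripper_width: 0.0003
t: 34.2
tool_pos: [0.6724, -0.1115, 0.0346]
tool_rot: [0.999, -0.037, 0.005, -0.005]
force: [0.8, 9.6, 1.9]
gripper_width: 0.0002
```

Force rose to about 10 N and motion stopped near the expected home position. One more nudge to check.

```bash
python3 -m jog '[[0,0.4,0,0,1],[0,0.4,0,0,1]]';python3 -m jog '[[0,-0.4,0,0,1],[0,-1,0,0,1],[0,-1.5,0,0,1],[0,-1.5,0,0,1],[0,0,0,0,1]]'; python3 -c "
from h import *
go(.6713,-.05,.23,-4.5);tilt()
s=imaging.camera('scene');save('s16',cv2.resize(s[210:300,140:300],None,fx=5,fy=5,interpolation=cv2.INTER_CUBIC))"
```

```text
t: 34.45
tool_pos: [0.6723, -0.1113, 0.0347]
tool_rot: [0.999, -0.034, 0.006, -0.012]
force: [1.4, 19.4, 4.2]
gripper_width: 0.0001
t: 35.08
tool_pos: [0.6754, -0.0654, 0.0358]
tool_rot: [0.999, -0.034, 0.006, -0.011]
force: [0.6, -0.6, -0.1]
gripper_width: -0.0001
pos [ 0.6754 -0.0654  0.0358] ang -3.92 q6 1.42 tilt -0.9997 w -0.0001 F [ 0.6 -0.6 -0.1] t 35.08
tool delta cm [ -0.31  -1.94 -19.39] spin 0.6
zaxis deg world xy [0.68 1.23] q [-0.2155  0.7212  0.0239  0.8664  0.0236  1.4237]
```

View pics/s16.png

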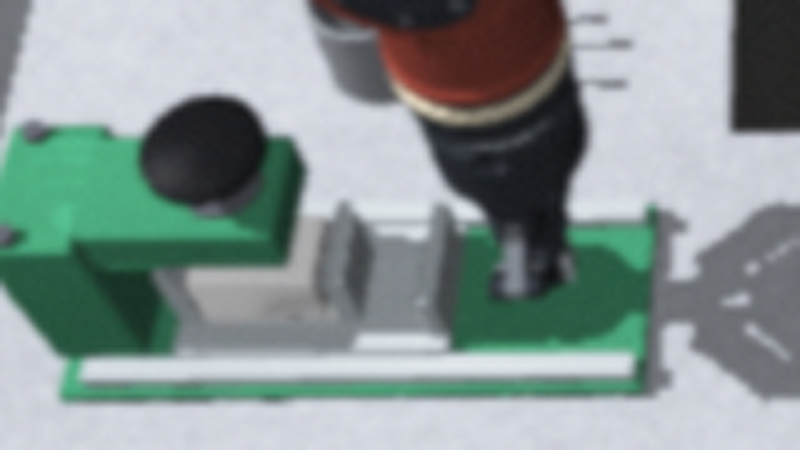

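```bash
python3 -m jog '[[0,-0.3,-1,0,1],[0,-0.3,-2,0,1],[0,0,-3,0,1],[0,0,-3,0,1],[0,0,-3,0,1],[0,0,-3,0,1],[0,0,-2,0,1],[0,0,-1,0,1],[0,0,0,0,1]]'; python3 -c "
from h import *
go(.663,-.215,.23,-4.5);tilt()"
```

```text
t: 36.25
tool_pos: [0.6736, -0.0666, 0.2268]
tool_rot: [0.999, -0.036, 0.007, -0.01]
force: [1.2, -0.4, -0.0]
gripper_width: -0.0004
pos [ 0.6736 -0.0666  0.2268] ang -4.17 q6 1.43 tilt -0.9997 w -0.0004 F [ 1.2 -0.4 -0. ] t 36.25
tool delta cm [ 0.02 14.86 -0.62] spin 0.3
zaxis deg world xy [0.89 1.11] q [-0.2172  0.5835  0.2926  1.2689  0.0223  1.4264]
```

```bash
python3 - <<'E'
from h import *
o1,d1=ray(cam('top'),491,137.4);o2,d2=ray(cam('scene'),181,240.8)
A=np.stack([d1,-d2],1);k=np.linalg.lstsq(A,o2-o1,rcond=None)[0];print(o1+k[0]*d1,o2+k[1]*d2)
E
python3 -m jog '[[0,1,-0.3,0,1],[0,2,-0.3,0,1],[0,3,-0.2,0,1],[0,3,0,0,1],[0,2.6,0,0,1],[0,1.4,0,0,1],[0,0.5,0,0,1],[0,0,0,0,1]]'; python3 -c "
from h import *
go(.663,-.215,.18,-4.5);tilt()
s=imaging.camera('scene');save('s17',cv2.resize(s[170:300,120:300],None,fx=4,fy=4,interpolation=cv2.INTER_CUBIC))"
```

```text
[ 0.66265507 -0.21694142  0.1562539 ] [ 0.66270014 -0.21799148  0.15661593]
t: 37.25
tool_pos: [0.6601, -0.2117, 0.2276]
tool_rot: [0.999, -0.038, 0.004, -0.011]
force: [0.7, 0.5, 0.1]
gripper_width: -0.0
pos [ 0.6601 -0.2117  0.2276] ang -4.32 q6 1.22 tilt -0.9997 w -0.0000 F [0.7 0.5 0.1] t 37.25
tool delta cm [0.28 0.41 4.75] spin 0.2
zaxis deg world xy [0.48 1.2 ] q [-0.4262  0.6313  0.3784  1.3189  0.0224  1.22  ]
```

View pics/s17.png

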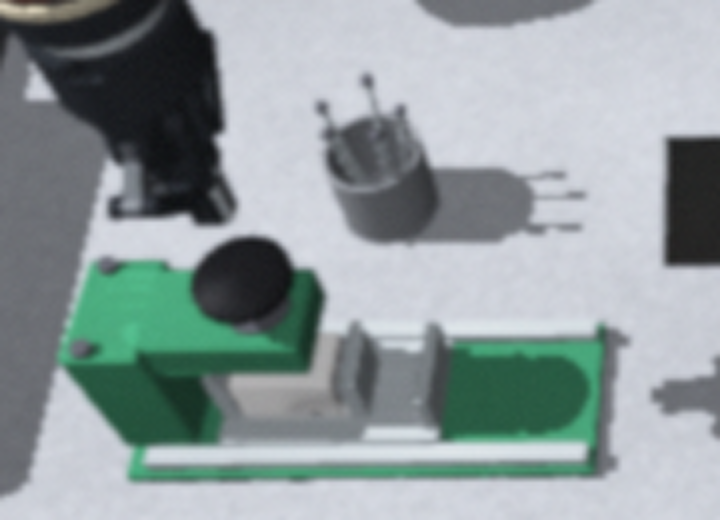

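Head centre is at about (0.663, −0.216), so I'll centre on it, descend and press.

```bash
python3 -m jog '[[0.15,0.2,1,0,1],[0.15,0.1,1.5,0,1],[0,0.1,1,0,1],[0,0,0.5,0,1],[0,0,0,0,1]]'; python3 -c "
from h import *
go(.663,-.216,.148,-4.5);tilt()"
```

```text
t: 37.92
tool_pos: [0.6633, -0.2122, 0.1837]
tool_rot: [0.999, -0.036, 0.003, -0.011]
force: [0.1, -0.2, 0.2]
gripper_width: 0.0
pos [ 0.6633 -0.2122  0.1837] ang -4.13 q6 1.22 tilt -0.9997 w 0.0000 F [ 0.1 -0.2  0.2] t 37.92
tool delta cm [-0.02  0.46  3.56] spin 0.4
zaxis deg world xy [0.38 1.26] q [-0.4252  0.6546  0.3063  1.2256  0.0228  1.2176]
```

```bash
python3 -m jog '[[0,0.4,0.6,0,1],[0,0,0.5,0,1],[0,0,0.4,0,1],[0,0,0.4,0,1]]'; python3 -m jog '[[0,0,0.5,0,1],[0,0,0.5,0,1]]';python3 -m jog '[[0,0,0.4,0,1],[0,0,0.4,0,1]]'
```

```text
t: 38.42
tool_pos: [0.6637, -0.2164, 0.1649]
tool_rot: [0.999, -0.036, 0.004, -0.011]
force: [-1.7, 1.4, 3.5]
gripper_width: -0.0001
t: 38.67
tool_pos: [0.6637, -0.2164, 0.1552]
tool_rot: [0.999, -0.036, 0.004, -0.01]
force: [-3.2, -0.0, 6.8]
gripper_width: 0.0002
t: 38.92
tool_pos: [0.664, -0.2166, 0.1488]
tool_rot: [0.999, -0.036, 0.005, -0.01]
force: [-12.2, 3.5, 34.9]
gripper_width: -0.0003
```

The head is at its stop: z is 0.149 and force rose to 35 N. I'll hold briefly at lower force, then raise.

```bash
python3 -m jog '[[0,0,0.05,0,1],[0,0,0.1,0,1],[0,0,0.1,0,1]]'; python3 -m jog '[[0,0,-0.5,0,1],[0,0,-1,0,1],[0,0,-1.5,0,1],[0,0,-2,0,1],[0,0,-3,0,1],[0,0,-3,0,1],[0,0,-2,0,1],[0,0,0,0,1]]'; python3 - <<'E'
from h import *
go(.663,-.216,.25,-4.5)
s=imaging.camera('scene');save('s18',s);save('s18z',cv2.resize(s[190:300,120:300],None,fx=4,fy=4,interpolation=cv2.INTER_CUBIC))
E
```

```text
t: 39.3
tool_pos: [0.6638, -0.2165, 0.1491]
tool_rot: [0.999, -0.036, 0.006, -0.009]
force: [-4.5, 0.8, 11.4]
gripper_width: 0.0003
t: 40.3
tool_pos: [0.6623, -0.2189, 0.2851]
tool_rot: [0.999, -0.036, 0.006, -0.009]
force: [-0.1, 0.6, -0.5]
gripper_width: -0.0004
pos [ 0.6623 -0.2189  0.2851] ang -4.14 q6 1.21 tilt -0.9998 w -0.0004 F [-0.1  0.6 -0.5] t 40.3
tool delta cm [ 0.01 -0.23  3.52] spin 0.4
```

View pics/s18.png

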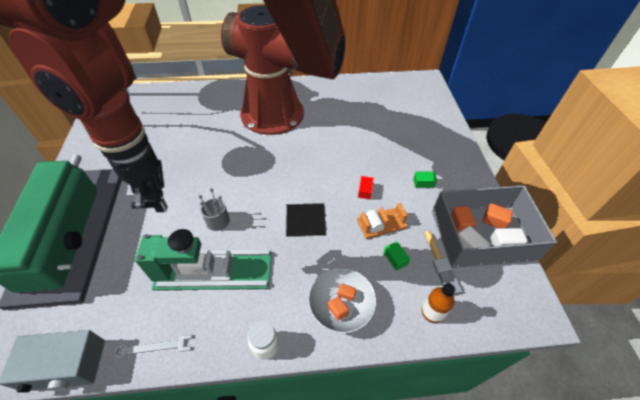

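View pics/s18z.png

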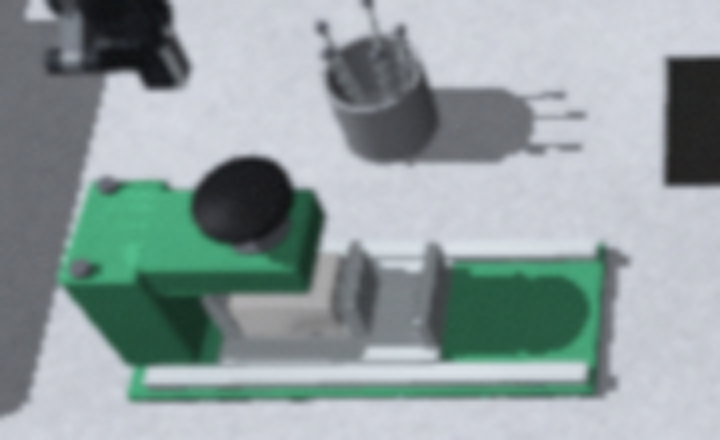

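The full scene shows the press closed, the head up again at (181,240) and the block seated at (200,262). The domed stone is still in the rack at (373,220), the pot is upright at (213,212), and the arm is clear.

```bash
python3 -c "
from h import *
print(workorder.sign_off());print(manip.sense()['t'])"
```

```text
the job is handed in; nothing more can be done
None
the job is handed in; nothing more can be done
```

The job is done and handed in at about 40 s of the 72 s allowed. The sign-off gives no verdict.

**What I did**
- **First grip:** I took the block out of the rack by its ends, set it flat on the mat and let go.
- **Second grip:** I took it by its long sides, set it on the shuttle's pad between the end stops and let go.
- **Closing the press:** I pushed the shuttle home, pressed the head to its stop, held it about 0.4 s and raised the arm.

**What the last checks showed**
- **Shuttle:** it stopped moving while the push force rose from 3 to 19 N. The finger position matches the plate's expected home position.
- **Head:** it went down to z = 0.149 m, where the stop should be, with a brief peak of about 35 N. In the last picture it is back up at its starting pixel.
- **Rest of the scene:** the block is seated in the closed press. The round-topped stone, the pot and the red and green look-alikes appear undisturbed, and the arm is clear of everything.

**What was off**
- **Tool tilt:** the tool drifted to about 2° when I set the block on the mat, and to almost 4° while I was clear of everything testing how to correct it. I brought it back under 1° for the second grip and the placing. Pushing the shuttle against its stop tilted it about 1.2° again, which stayed for the press.
- **Nest position:** the top and wrist cameras mostly agreed on the nest to within 1 to 4 mm. One top-view estimate was 12 mm off sideways, so I used the wrist values.

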